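# Lay out model house walls in the layout board

## Robot

A 6-joint arm with a two-finger parallel gripper is mounted at the origin on a cart in front of the work surface, level with it; the furniture and walls round the work are solid. World frame = base frame: x ahead of the robot, y to its left, z up, the work surface at z = 0. Lengths are in mm, angles in rad, forces in N, time in s.
With the tool pointing down it reaches from about 350 to 775 mm from the base axis. Payload 7.3 kg.
Tool frame: the origin (TCP) lies on the mounting face of the last link; the fingertips stand 178 mm ahead of it and the grasp point (between the pads) lies 159 mm ahead of it; z points along the fingers, y is the line along which they close (so a half turn about z gives the same grasp; the last joint's range is limited). The gripper opens to 92 mm and grips with 3 to 60 N. Pads are 19 mm wide; open, the fingers measure 130 mm over their backs; the gripper's body (75 mm by 190 mm) begins 47 mm behind the grasp point.
Start: joints at [1.051, 0.342, 1.524, -0, 1.275, -0.146], TCP at [191.686, 488.758, 404.741] pointing down, gripper open.
Joint ranges: [-2.53, 2.53], [-0.77, 2.02], [0.04, 2.7], [-1, 4.14], [0.28, 2.66], [-3.11, 3.11]. Speed limits (rad/s): [2.57, 2.57, 3.14, 3.14, 3.14, 3.14].

## Interface

Orientations are given as [roll, pitch, yaw] about the fixed x, y, z axes, in that order (R = Rz(yaw) Ry(pitch) Rx(roll)).
In Python, from plant import bot gives the robot as it stands.
- The arm moves only by the tool shift_gripper, called after "Request:" as a command line: name --argument value ..., lists and objects as JSON in quotes. Schema: {"type":"object","properties":{"offsets":{"type":"object","properties":{"increments":{"type":"array","items":{"type":"array","items":{"type":"number"},"minItems":5,"maxItems":5},"minItems":1,"maxItems":5}},"additionalProperties":false,"required":["increments"]},"only":{"type":"string"},"quiet":{"type":"boolean"},"lines":{"type":"string"}},"required":["offsets"],"additionalProperties":false}. offsets is an object whose key "increments" holds a list of rows, 1 to 5 of them, each of 5 numbers: the finger opening in mm, then dx, dy, dz in mm, then a turn about the tool's z in rad; each row is the pose to reach, as a shift and turn from the pose commanded when the call began, along the tool's axes at that moment; what a row does not reach only later rows make up. A row lasts 1/8 s, in which the tool goes at most 62.5 mm and 0.188 rad, less where a joint would pass 70% of its speed; a pose out of reach is approached as far as the arm can. The fingers move at their own pace and stop on an object; the grip force is fixed at half the most. Time passes only in rows, so rows that do not move let the fingers close. The tool returns the time, the measured TCP pose, the force, the opening and the grip force at its end. only (a regular expression) keeps the lines of the reply that match it, lines (a string "A,B") keeps lines A to B, and quiet returns only ok. Input that does not fit is refused with a message, and nothing moves.
- bot.get_obs(): the state, without advancing time (a new reading comes with each control period).
- bot.capture(name): name is "side" or "top" or "wrist"; returns a dict with "color" (384x512x3 uint8, red, green, blue), "K" (3x3 intrinsics, pixels), "R" (3x3) and "t" (3): a world point X has camera coordinates R X + t. Camera axes: x right, y down, z forward; pixel columns grow to the right and rows downward; lengths in mm; the calibration is good to about 2 mm. A picture is of the moment at which its call begins. There is no depth.
- bot.close_job(): hands the job in; it is judged then, once.
The state is a dict: "time": time; "joint_positions": joint angles; "dq": joint speeds; "tau": joint torques, N m; "tool_pos": TCP position; "tcp_rot": TCP orientation; "contact_force": force on the tool from outside, world axes, zero at the start; "moment": the same for the moment, N m; "grip_width": finger opening in mm; "finger_force": force on a finger pad.
Only numpy, scipy, OpenCV 4.12 (cv2) and the standard library are available. Lean on these libraries where they do the work, as an engineer would, in place of code of your own. Each camera call takes 0.05 s, during which the arm holds its last target. There are 200 camera calls.

## Task

The wooden parts tray holds the foam-board walls of a model house, lying flat in its lanes where fingers cannot get beside them. Take the steel hold-down bar off the layout board, tip the tray up by its steel rail so that all the walls slide down to the finger wells at the other end and set the tray down flat again, then seat every wall flat in the pocket of its own shape in the layout board. Finally lay the bar back across the middle of the pockets, so that it holds the walls down until they are glued, and leave everything else on the table as it is.

Things in the scene. Friction and masses are not known exactly. Their poses are not given: they have to be found in the camera images.
- parts_tray: Loose routed wooden tray, 200 mm (x) by 238 mm (y), 0.8 kg. Origin: centre of underside, z up. Three lanes along x, centred at y = -82, 0, +82 mm, 52 mm wide, from x = -92 to +86 mm, grey floor 9 mm up; lands between lanes 30 mm wide, 18 mm high; end walls 24 mm high. Each wall starts in the far (+x) part of a lane; which lane varies. Walls slide when it is tipped 12 to 18 degrees.
- wells (a point): Point on the middle lane's floor between its finger wells: tray x = -42, y = 0, 9 mm up; axes as the tray's. Beside every lane the lands and outer rims are cut away from x = -60 to -24 mm, down to 3 mm above the underside; these wells also reach 7 mm in under each lane edge. A wall lying against the end wall at x = -92 mm has its middle at this x.
- lift_rail (a point): Middle of the tray's steel lift rail: round, 12 mm diameter, 130 mm long along the tray's y, on posts at y = -55 and +55 mm; it lies at tray x = +93 mm, y = 0, 48 mm above the underside, over the 24 mm high end wall. Lifting it tips the tray about its bottom edge at x = -100 mm, and the walls slide to -x. Axes as the tray's.
- layout_board: Plywood layout board with grey pocket floors, fixed, 172 mm (x) by 238 mm (y). Origin: centre of underside, z up. Three pockets side by side, long way along x, floor 10 mm and rim 15 mm above the table, 2 mm wider than their walls all round. Beside each pocket, from x = +4 to +40 mm, finger wells go down to 4 mm above the table; 30 mm wide between pockets, 7 mm in under pocket edges.
- pocket_gable (a point): Centre of the gable-shaped pocket (outline 100 x 48 mm) on its floor, at board x = +22, y = +82 mm. The ridge points to +x. Axes as the board's.
- pocket_plain (a point): Centre of the plain rectangular pocket (for 100 x 48 mm) on its floor, at board x = +22, y = 0. Axes as the board's.
- pocket_cut (a point): Centre of the pocket with one cut-off corner (outline 100 x 48 mm) on its floor, at board x = +22, y = -82 mm. The cut corner is at +x, -y. Axes as the board's.
- trough (a point): Centre, on its floor, of an open trough in front of the pockets in which the bar may rest: board x = -59 mm, y = 0; 42 mm wide (x), 200 mm long (y), floor 10 mm and rim 15 mm above the table. Axes as the board's.
- gable_wall: White foam-board gable wall, 100 mm long (x) by 48 mm wide (y), 6 mm thick, 45 g; its +x end runs to a pointed 45-degree ridge (24 mm high), its -x end is square. Origin: centre of the 100 x 48 outline, on the underside; z up. May be absent.
- plain_wall: White foam-board plain wall, a rectangle 100 mm (x) by 48 mm (y), 6 mm thick, 45 g. Origin: centre of its underside; z up. May be absent.
- cut_wall: White foam-board lean-to wall, 100 mm (x) by 48 mm (y), 6 mm thick, 45 g, with the corner at +x, -y cut off at 45 degrees (24 mm each way). Origin: centre of the 100 x 48 outline, on the underside; z up. May be absent.
- hold_bar: Steel hold-down bar with a cork sole, 28 mm wide (x), 190 mm long (y), 16 mm high, 0.6 kg, at first lying across the board's pockets along the board's y, on the 15 mm high rim. Origin: centre of its underside; z up. On seated walls (6 mm thick) its underside is 6 mm above the pocket floors.
- mug_black: Dark mug of coffee (82 mm across, 92 mm high), behind the work, a bystander. Origin: centre of its underside.
- mug_yellow: Yellow mug (88 mm across, 82 mm high), at the left of the work, a bystander. Origin: centre of its underside.

How it is judged:
By the outcome, as a careful person would: the job done as asked, in the order asked, and still so for the second after the job is handed in, with the robot touching nothing.
Of gable_wall, plain_wall, cut_wall only 2 to 3 are there at a start; the rules pass over those that are not, and their reading is None.
At some moment in a run one of parts_tray, hold_bar may be knocked a few centimetres aside while the robot is not near it.
Once in a run the grip may slacken for a moment while it holds something.
It also fails if it takes over 210 s, if anything falls off the work surface, if the arm or the gripper's body presses on something with over 40 N, if the wrist force passes 120 N, or if a joint passes its speed limit or range.

## Working session

There is one attempt and no reset: what is moved stays moved. The work goes in short steps, Python scripts to look and compute and a tool call to move; the robot and the scene stay as the last step left them, time stands still between calls to the robot, and variables do not carry over. Pictures are saved under pics/ and viewed, at most 14 in all, crops included, and the job is handed in when it is done.

```bash
ls; mkdir -p pics
```

Run:
```python
from plant import bot
import cv2
print(bot.get_obs())
for n in ["top","side"]:
    c=bot.capture(n); cv2.imwrite(f"pics/{n}0.png",c["color"][:,:,::-1]); print(n,c["K"],c["R"],c["t"])
```

```text
pics
plant.py
{'time': 0.0, 'joint_positions': array([ 1.05104637e+00,  3.42726961e-01,  1.52501239e+00,  4.15830422e-06,
        1.27540359e+00, -1.45986427e-01]), 'dq': array([-1.33338763e-03, -2.71827274e-05,  3.69388567e-04,  5.85218357e-04,
       -1.93957129e-04,  6.92453772e-04]), 'tau': array([-1.27938718e-03, -4.31236768e+01, -2.44219011e+01,  7.16400566e-02,
        5.59217006e-02, -1.21401745e-04]), 'tool_pos': array([191.59382678, 488.64740782, 404.04416835]), 'tcp_rot': array([-3.14005944e+00, -2.29451366e-04,  2.76782773e+00]), 'contact_force': array([ 0.31222242,  0.62713405, -0.77676451]), 'moment': array([ 0.01142489,  0.0094895 , -0.01204961]), 'finger_force': 0.0, 'grip_width': 91.72118226775642}
top [[348.53651412   0.         256.68520213]
 [  0.         348.53651412 189.84744229]
 [  0.           0.           1.        ]] [[-1.28330329e-01 -9.91731373e-01  4.58654738e-04]
 [-9.61889153e-01  1.24356111e-01 -2.43525798e-01]
 [ 2.41455138e-01 -3.16929208e-02 -9.69894311e-01]] [135.45122831 576.42932138 770.65335803]
side [[488.28389032   0.         255.66965137]
 [  0.         488.28389032 191.30433046]
 [  0.           0.           1.        ]] [[-0.99342836 -0.11440226 -0.00349457]
 [-0.04719862  0.43728908 -0.8980816 ]
 [ 0.1042707  -0.89201479 -0.439815  ]] [ 595.29149047   68.36723192 1456.20363018]
```
View pics/top0.png

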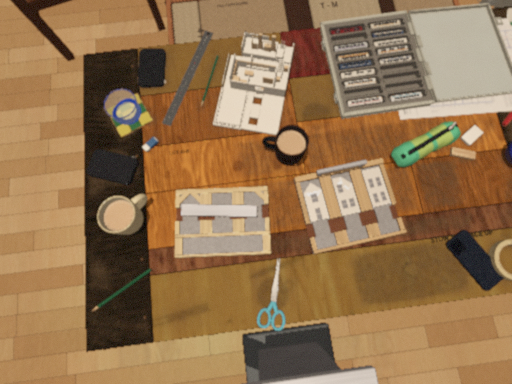

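View pics/side0.png

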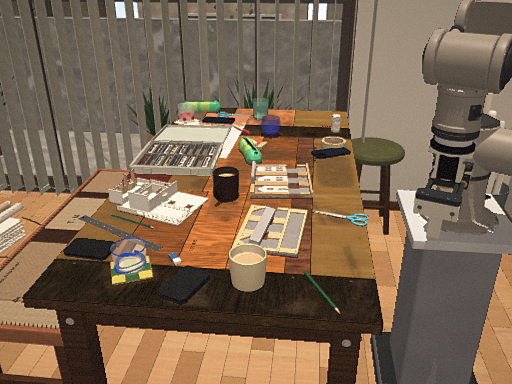

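The top view has the layout board at about (223,222) with the bar across it at (218,211). The tray is at about (350,207), with its rail at the far end near (343,167) and three walls. I'll enlarge this area next.

Run:
```python
import cv2
i=cv2.imread("pics/top0.png")[150:262,168:412]
cv2.imwrite("pics/crop1.png",cv2.resize(i,None,fx=3.25,fy=3.25,interpolation=cv2.INTER_CUBIC))
i=cv2.imread("pics/side0.png")[155:265,225:325]
cv2.imwrite("pics/crop2.png",cv2.resize(i,None,fx=5.4,fy=5.4,interpolation=cv2.INTER_CUBIC))
```

Create h.py:
```python
import numpy as np, cv2
from plant import bot
from scipy.spatial.transform import Rotation as Ro
from scipy.optimize import least_squares
def proj(c,X):
    p=(c["R"]@np.atleast_2d(X).T).T+c["t"]; q=p@c["K"].T; return q[:,:2]/q[:,2:]
def ray(c,uv):
    d=c["R"].T@np.linalg.solve(c["K"],np.array([*uv,1.])); return -c["R"].T@c["t"],d/np.linalg.norm(d)
def atz(c,uv,z):
    o,d=ray(c,uv); return o+d*(z-o[2])/d[2]
def tri(obs):  # [(cam,uv),...] -> point, rms miss
    A=np.zeros((3,3));b=np.zeros(3);L=[]
    for c,uv in obs:
        o,d=ray(c,uv);P=np.eye(3)-np.outer(d,d);A+=P;b+=P@o;L.append((o,P))
    x=np.linalg.solve(A,b); return x,np.sqrt(np.mean([np.sum((P@(x-o))**2) for o,P in L]))
def fit(obs,x0): # obs [(cam,local3,uv)] ; x,y,z,yaw
    def f(p):
        r=Ro.from_euler("z",p[3]).as_matrix()
        return np.concatenate([proj(c,r@np.array(l,float)+p[:3])[0]-uv for c,l,uv in obs])
    s=least_squares(f,x0,x_scale=[10,10,10,.1],loss="soft_l1"); return s.x,s.fun
def togo(target,yaw_closing=None):
    """shift in the tool's axes from present TCP to TCP target"""
    o=bot.get_obs(); R=Ro.from_euler("xyz",o["tcp_rot"]).as_matrix()
    return R.T@(np.array(target)-o["tool_pos"])
```

```text
(no output)
```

View pics/crop1.png

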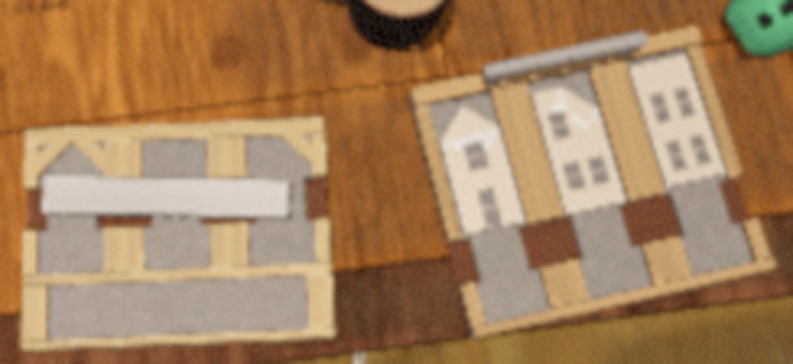

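View pics/crop2.png

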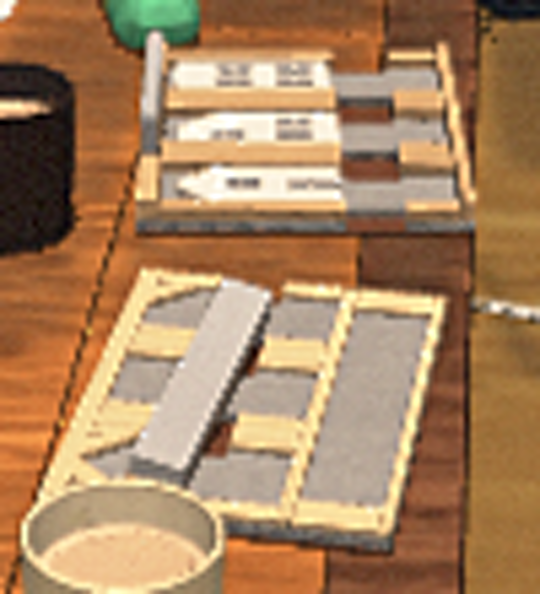

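Create m0.py:
```python
from h import *
T=bot.capture("top"); S=bot.capture("side")
t=lambda u,v:(168+(u+.5)/3.25-.5,150+(v+.5)/3.25-.5)
s=lambda u,v:(225+(u+.5)/5.4-.5,155+(v+.5)/5.4-.5)
board=[(T,(86,119,15),t(25,130)),(T,(86,-119,15),t(325,118)),(T,(-86,-119,15),t(335,337)),(T,(-86,119,15),t(22,347)),
 (S,(86,-119,15),s(143,270)),(S,(-86,-119,15),s(445,297)),(S,(-86,119,15),s(393,533))]
tray=[(T,(100,119,24),t(413,90)),(T,(100,-119,24),t(698,30)),(T,(-100,-119,24),t(773,265)),(T,(-100,119,24),t(473,333)),
 (T,(93,65,48),t(487,73)),(T,(93,-65,48),t(645,40)),(S,(93,-65,48),s(155,40)),(S,(100,119,24),s(137,212)),(S,(-100,119,24),s(473,200)),(S,(-100,-119,24),s(445,45))]
bar=[(T,(14,95,16),t(42,177)),(T,(14,-95,16),t(290,183)),(T,(-14,-95,16),t(288,217)),(T,(-14,95,16),t(42,213)),
 (S,(14,-95,16),s(228,280)),(S,(-14,-95,16),s(270,290)),(S,(-14,95,16),s(188,470)),(S,(14,95,16),s(132,462))]
for n,o,x0 in [("board",board,[500,200,0,0]),("tray",tray,[500,-150,0,0]),("bar",bar,[500,200,15,0])]:
    p,r=fit(o,x0); print(n,np.round(p,3)); print(np.round(r.reshape(-1,2),1).tolist())
```

```bash
python3 m0.py
```

```text
board [ 5.35185e+02  1.55600e+02 -1.62900e+00 -8.90000e-02]
[[0.2, -0.2], [-0.2, -0.0], [0.0, -0.2], [-0.0, 0.5], [-0.1, -0.0], [0.3, 0.2], [-0.2, -0.2]]
tray [ 5.35264e+02 -1.69994e+02 -4.29000e+00  8.60000e-02]
[[-0.3, -0.8], [-0.1, -0.9], [0.8, 1.1], [0.7, 0.8], [-0.7, -0.0], [0.0, -0.3], [0.0, 0.7], [-0.7, -1.8], [0.2, 1.0], [0.4, 0.5]]
bar [ 5.59872e+02  1.60705e+02  1.02000e+01 -1.46000e-01]
[[0.6, 0.1], [-0.4, -0.4], [0.0, 0.1], [-0.2, 0.0], [-0.5, 0.6], [1.0, -0.1], [-0.0, -0.2], [-0.0, -0.2]]
```

Create go.py:
```python
import sys; from h import *
x,y,z,yaw=map(float,sys.argv[1:5])  # grasp point target (z of grasp point), tool yaw
o=bot.get_obs(); d=togo([x,y,z+159]); w=(o["tcp_rot"][2]-yaw+np.pi)%(2*np.pi)-np.pi
print("shift",np.round(d,1),"turn",round(w,3),"|",np.round(o["tool_pos"],1),np.round(o["tcp_rot"],3),"t",o["time"],"w",round(o["grip_width"],1))
```

```bash
python3 go.py 545 158 225 1.425
```

Run:
```python
from h import *
T=bot.capture("top"); S=bot.capture("side")
print(tri([(T,(292,139)),(S,(227,170))]),tri([(T,(121,209)),(S,(248,252))]),atz(T,(292,139),92),atz(T,(121,209),82))
```

```text
shift [-449.7 -178.8   20.4] turn 1.343 | [191.6 488.7 404.3] [-3.141 -0.     2.768] t 0.2 w 91.8
(array([695.94791439, -40.34871965,  94.95408343]), np.float64(2.5525311009608758)) (array([577.44667774, 384.63042494,  76.76414879]), np.float64(4.902414365367648)) [699.85799963 -40.95565535  92.        ] [581.22022465 383.02942224  82.        ]
```

Request:
shift_gripper --offsets '{"increments": [[92,-60,-25,0,0.18],[92,-115,-48,5,0.36],[92,-175,-70,10,0.54],[92,-230,-92,15,0.72],[92,-285,-115,20,0.9]]}'

```text
time: 0.92
tool_pos: [416.3, 276.1, 384.7]
tcp_rot: [3.141, -0.0, 1.862]
contact_force: [0.3, 1.0, -0.3]
grip_width: 91.9
finger_force: 0.0
```

```bash
python3 go.py 545 158 225 1.425
```

```text
shift [-150.    89.5    0.7] turn 0.437 | [416.3 276.1 384.7] [ 3.141 -0.     1.862] t 0.925 w 91.9
```

Request:
shift_gripper --offsets '{"increments": [[92,-50,30,0,0.15],[92,-100,60,0,0.3],[92,-150,89.5,0.7,0.437],[92,-150,89.5,0.7,0.437],[92,-150,89.5,0.7,0.437]]}'

```text
time: 1.55
tool_pos: [544.1, 160.5, 383.6]
tcp_rot: [-3.14, -0.0, 1.431]
contact_force: [-0.2, 0.4, 1.2]
grip_width: 91.6
finger_force: 0.0
```

Run:
```python
from h import *
c=bot.capture("wrist"); cv2.imwrite("pics/w1.png",c["color"][:,:,::-1])
print(c["K"],-c["R"].T@c["t"],c["R"])
b=[535.2,155.6,0,-.089]
r=Ro.from_euler("z",b[3]).as_matrix()
for l in [(86,119,15),(86,-119,15),(-86,-119,15),(-86,119,15),(22,82,10)]: print(l,proj(c,r@np.array(l)+b[:3])[0])
```

```text
[[295.20210036   0.         255.86700399]
 [  0.         295.20210036 192.69891702]
 [  0.           0.           1.        ]] [553.06556203 224.6353453  363.80310577] [[ 0.99023899 -0.13937183 -0.00149154]
 [-0.13477351 -0.9601866   0.24469941]
 [-0.03553636 -0.24210988 -0.96959784]]
(86, 119, 15) [321.47555378  69.18628863]
(86, -119, 15) [320.8355807  265.35711396]
(-86, -119, 15) [188.99953728 271.34258829]
(-86, 119, 15) [166.24009916  77.66281423]
(22, 82, 10) [264.77683839 107.31086728]
```

View pics/w1.png

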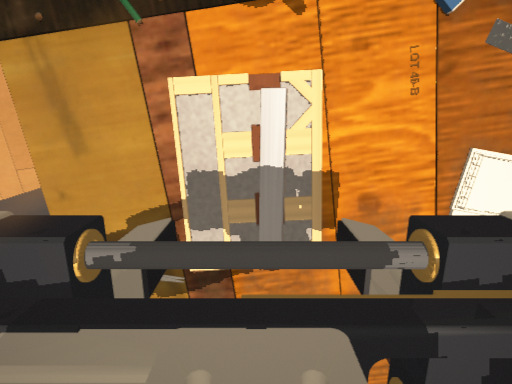

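The wrist view agrees with the board fit: corners at (322,70) and (168,78), each within 2 px. The bar's top face has corners at (262,88) and (286,88), with edges near (259,235) and (283,235).

Add to m0.py:
```python
W=bot.capture("wrist")
for uv in [(261.5,88),(286,88),(258.5,235),(283.5,235)]: print(np.round(atz(W,uv,31),1))
p,r=fit(bar+[(W,(14,95,16),(286,88)),(W,(-14,95,16),(261.5,88))],[500,200,15,0]); print(p,r.round(1))
p,r=fit(board+[(W,(86,119,15),(322,70)),(W,(-86,119,15),(168,78))],[500,200,0,0]); print(p,r.round(1))
g=cv2.cvtColor(W["color"],cv2.COLOR_RGB2GRAY).astype(int)
for v in (110,150,190,225): print(v,g[v,245:300].tolist())
```

```bash
python3 m0.py | tail -12
```

```text
[562.6 255.9  31. ]
[588.5 252.3  31. ]
[536.6  89.7  31. ]
[566.6  85.6  31. ]
[ 5.60665692e+02  1.60648384e+02  9.94328813e+00 -1.53322867e-01] [ 0.7 -0.4 -0.4 -0.4 -0.1  0.1 -0.2 -0.6 -0.5  0.7  0.9  0.  -0.6 -0.2
 -0.5 -0.2 -0.   0.3 -1.3 -0.1]
[ 5.35613429e+02  1.55982013e+02 -1.63263010e+00 -9.07612235e-02] [ 0.1 -0.4 -0.3 -0.1 -0.2 -0.3 -0.3  0.3 -0.2  0.   0.2  0.3 -0.5 -0.1
 -0.1  0.3 -0.3  0.1]
110 [220, 218, 215, 213, 215, 214, 212, 213, 215, 216, 215, 211, 211, 213, 213, 187, 216, 234, 236, 237, 236, 237, 238, 238, 237, 238, 241, 241, 241, 243, 243, 244, 245, 246, 244, 244, 246, 245, 247, 246, 208, 142, 177, 203, 206, 208, 209, 211, 212, 212, 213, 213, 214, 215, 217]
150 [231, 231, 230, 230, 230, 230, 228, 163, 94, 107, 108, 108, 107, 107, 106, 170, 221, 230, 230, 231, 235, 238, 237, 235, 234, 237, 240, 239, 240, 241, 243, 243, 243, 239, 239, 239, 240, 242, 238, 177, 144, 216, 230, 230, 230, 230, 230, 230, 230, 230, 230, 230, 230, 230, 231]
190 [100, 98, 98, 101, 101, 101, 102, 103, 101, 101, 101, 101, 101, 102, 105, 117, 123, 121, 122, 122, 124, 124, 123, 124, 122, 125, 123, 123, 124, 125, 125, 124, 121, 121, 122, 123, 123, 119, 108, 98, 99, 101, 103, 103, 101, 99, 97, 98, 98, 156, 193, 203, 198, 191, 143]
225 [99, 98, 99, 100, 100, 100, 101, 104, 105, 103, 102, 88, 79, 79, 107, 123, 124, 124, 122, 124, 125, 125, 124, 124, 123, 122, 124, 124, 125, 124, 123, 122, 124, 123, 124, 123, 117, 102, 96, 95, 98, 100, 101, 100, 100, 99, 99, 99, 98, 99, 98, 99, 100, 101, 100]
```

```bash
python3 go.py 561.3 160.6 40.5 1.423
```

```text
shift [  1.5  17.6 184.8] turn 0.01 | [543.7 161.5 384.3] [ 3.142 -0.     1.433] t 1.75 w 91.8
```

Request:
shift_gripper --offsets '{"increments": [[92,1.5,17.6,60,0.01],[60,1.5,17.6,115,0.01],[60,1.5,17.6,160,0.01],[60,1.5,17.6,184.8,0.01],[60,1.5,17.6,184.8,0.01]]}'

```text
time: 2.38
tool_pos: [561.1, 160.1, 197.6]
tcp_rot: [-3.138, 0.001, 1.422]
contact_force: [0.2, 0.1, 0.8]
grip_width: 60.8
finger_force: 0.0
```

```bash
python3 go.py 561.3 160.6 40.5 1.423
```

```text
shift [ 0.5  0.2 -1.9] turn -0.001 | [561.1 160.1 197.6] [-3.138e+00  1.000e-03  1.422e+00] t 2.375 w 60.8
```

Request:
shift_gripper --offsets '{"increments": [[60,0,0,-1,0],[20,0,0,-1,0],[20,0,0,-1,0],[20,0,0,-1,0],[20,0,0,-1,0]]}'

```text
time: 3.0
tool_pos: [562.1, 159.4, 200.5]
tcp_rot: [3.142, -0.0, 1.421]
contact_force: [-0.7, -0.5, 2.2]
grip_width: 28.1
finger_force: 29.7
```

Request:
shift_gripper --offsets '{"increments": [[20,0,0,-10,0],[20,0,0,-25,0],[20,0,0,-40,0],[20,0,0,-40,0],[20,0,0,-40,0]]}'

```text
time: 3.62
tool_pos: [561.9, 159.4, 240.2]
tcp_rot: [-3.141, 0.0, 1.421]
contact_force: [-0.5, -0.4, -6.7]
grip_width: 27.8
finger_force: 29.3
```

```bash
python3 - <<'E'
from h import *
b=np.array([535.6,156.0]);r=Ro.from_euler("z",-.091).as_matrix()[:2,:2]
print(b+r@[-59,0])
E
```

```text
[476.84412097 161.36159295]
```

```bash
python3 go.py 476.8 160.5 37 1.48
```

```text
shift [-11.6 -84.3  44.2] turn -0.059 | [561.9 159.4 240.2] [-3.141  0.     1.421] t 3.625 w 27.8
```

Request:
shift_gripper --offsets '{"increments": [[20,-5,-40,-4,-0.03],[20,-11.6,-84.3,-4,-0.059],[20,-11.6,-84.3,10,-0.059],[20,-11.6,-84.3,20,-0.059],[20,-11.6,-84.3,20,-0.059]]}'

```text
time: 4.25
tool_pos: [477.6, 160.4, 219.2]
tcp_rot: [-3.14, 0.0, 1.479]
contact_force: [0.6, 0.6, -5.8]
grip_width: 27.6
finger_force: 29.3
```

```bash
python3 go.py 476.8 160.5 37 1.48
```

Run:
```python
from h import *
c=bot.capture("top"); i=c["color"][150:262,168:412,::-1]
cv2.imwrite("pics/t2.png",cv2.resize(i,None,fx=3.25,fy=3.25,interpolation=cv2.INTER_CUBIC))
```

```text
shift [-0.  -0.8 23.2] turn -0.001 | [477.6 160.4 219.2] [-3.14   0.     1.479] t 4.25 w 27.6
```

View pics/t2.png

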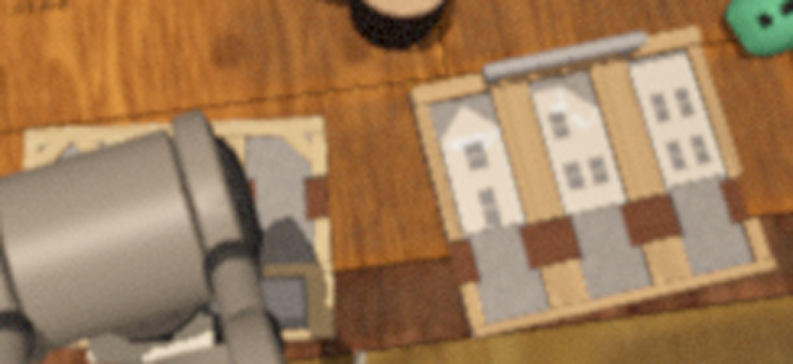

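The arm hides the bar in this view, and the tray hasn't moved. I'll lower the bar slowly and watch the contact force.

Request:
shift_gripper --offsets '{"increments": [[20,0,-0.8,8,0],[20,0,-0.8,16,0],[20,0,-0.8,21,0],[20,0,-0.8,23,0],[20,0,-0.8,23,0]]}'

```text
time: 4.92
tool_pos: [476.7, 160.5, 198.6]
tcp_rot: [3.14, -0.0, 1.48]
contact_force: [-2.4, -1.6, 9.8]
grip_width: 27.9
finger_force: 29.5
```

Request:
shift_gripper --offsets '{"increments": [[20,0,0,-1,0],[44,0,0,-1,0],[44,0,0,-1,0],[60,0,0,-30,0],[80,0,0,-80,0]]}'

```text
time: 5.55
tool_pos: [475.8, 160.6, 276.7]
tcp_rot: [-3.138, 0.001, 1.48]
contact_force: [0.7, -0.1, 0.1]
grip_width: 59.5
finger_force: 0.0
```

Request:
shift_gripper --offsets '{"increments": [[92,0,0,-60,0],[92,0,-20,-100,0],[92,0,-40,-100,0],[92,0,-40,-100,0],[92,0,-40,-100,0]]}'

```text
time: 6.18
tool_pos: [436.9, 164.3, 376.9]
tcp_rot: [-3.141, -0.0, 1.48]
contact_force: [0.2, -0.3, 0.1]
grip_width: 91.7
finger_force: 0.0
```

Run:
```python
from h import *
c=bot.capture("wrist"); cv2.imwrite("pics/w2.png",cv2.resize(c["color"][0:240,120:420,::-1],None,fx=2.4,fy=2.4,interpolation=cv2.INTER_CUBIC))
```

```text
(no output)
```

View pics/w2.png

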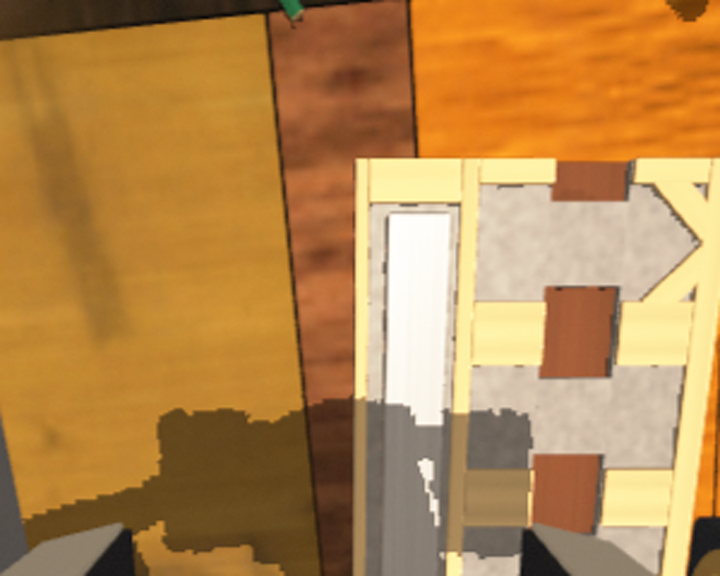

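The bar lies square in the trough: its end is at (418,212) in the crop, inside the trough edges at 370 and 462. Next is the tray.

```bash
python3 go.py 560 -225 240 1.657
```

```text
shift [-376.4  157.9  -22.3] turn -0.177 | [437.  164.2 376.7] [-3.141  0.     1.48 ] t 6.225 w 91.4
```

Request:
shift_gripper --offsets '{"increments": [[92,-50,21,-22,-0.03],[92,-105,44,-22,-0.07],[92,-160,68,-22,-0.1],[92,-215,91,-22,-0.13],[92,-265,113,-22,-0.15]]}'

```text
time: 6.85
tool_pos: [525.8, -112.6, 398.4]
tcp_rot: [-3.141, -0.0, 1.63]
contact_force: [1.2, 0.8, 0.8]
grip_width: 92.2
finger_force: 0.0
```

Request:
shift_gripper --offsets '{"increments": [[92,-50,21,0,-0.027],[92,-111,45,0,-0.027],[92,-111,45,0,-0.027],[92,-111,45,0,-0.027]]}'

```text
time: 7.35
tool_pos: [576.5, -218.6, 397.8]
tcp_rot: [-3.14, -0.002, 1.656]
contact_force: [0.3, 1.2, -0.6]
grip_width: 91.9
finger_force: 0.0
```

Run:
```python
from h import *
c=bot.capture("wrist"); cv2.imwrite("pics/w3.png",cv2.resize(c["color"][0:270,90:450,::-1],None,fx=2.2,fy=2.2,interpolation=cv2.INTER_CUBIC))
np.save("w3.npy",c,allow_pickle=True)
```

```text
(no output)
```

View pics/w3.png

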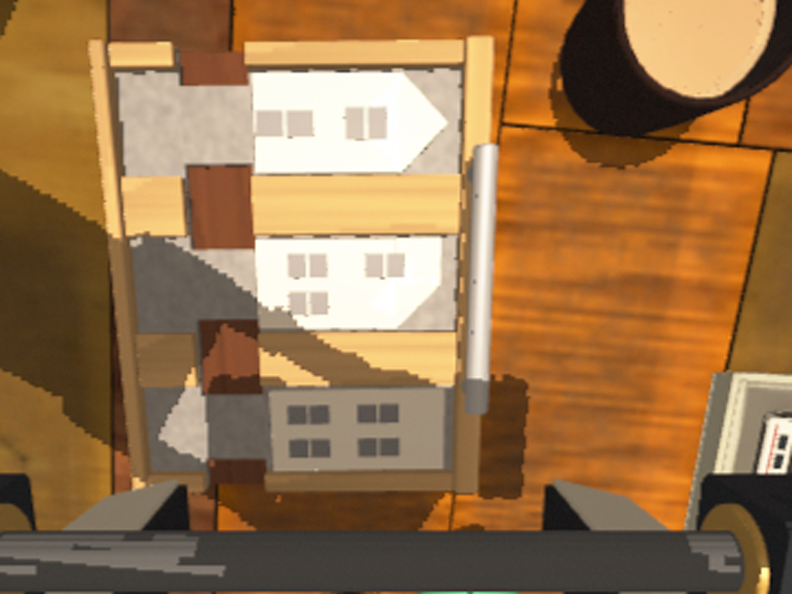

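The whole tray is visible. In the crop its corners are at (493,38), (90,40), (133,487) and (478,492), and the rail runs from (486,145) to (477,412). Left to right across the lanes the walls are gable, cut and plain.

Create m1.py:
```python
from h import *
exec(open("m0.py").read().split("for n,o,x0")[0])
W=np.load("w3.npy",allow_pickle=True).item()
w=lambda u,v:(90+(u+.5)/2.2-.5,(v+.5)/2.2-.5)
o=[(W,(100,119,24),w(493,38)),(W,(-100,119,24),w(90,40)),(W,(-100,-119,24),w(133,487)),(W,(100,-119,24),w(478,492)),(W,(93,65,48),w(486,145)),(W,(93,-65,48),w(477,412))]
for oo in (o,o+tray):
    p,r=fit(oo,[535,-170,0,.08]); print(p.round(3)); print(r.round(1).tolist())
print(tri([(W,w(486,145)),(T,t(487,73))]),tri([(W,w(477,412)),(T,t(645,40))]))
for z in (48,):print(atz(W,w(486,145),z),atz(W,w(477,412),z))
```

```bash
python3 m1.py; python3 go.py 628 -162 51 1.657
```

```text
[ 5.35680e+02 -1.68842e+02 -3.82800e+00  9.00000e-02]
[0.9, -0.5, 0.3, -0.3, 0.7, 2.9, -0.4, -0.0, -0.5, 0.4, -0.9, -0.5]
[ 5.35558e+02 -1.69000e+02 -3.61800e+00  8.90000e-02]
[0.8, -0.4, 0.1, -0.3, 0.5, 3.0, -0.5, 0.2, -0.6, 0.6, -1.0, -0.3, -0.8, -0.8, -0.5, -1.1, 0.6, 0.8, 0.4, 0.8, -1.2, -0.1, -0.4, -0.5, -0.2, 0.6, -0.8, -1.8, 0.2, 0.9, 0.2, 0.4]
(array([620.79660082, -96.98469551,  51.70189194]), np.float64(1.0112695921520973)) (array([ 635.03357822, -227.37295748,   39.63250127]), np.float64(1.2119949504367042))
[622.35203573 -96.00268911  48.        ] [ 634.45246566 -224.93820521   48.        ]
shift [ 50.2  56.4 189.2] turn 0.001 | [ 576.3 -217.   399.2] [-3.141 -0.     1.658] t 7.5 w 91.6
```

Request:
shift_gripper --offsets '{"increments": [[92,30,30,0,0],[92,51,56.5,50,0],[70,51,56.5,110,0],[60,51,56.5,160,0],[60,51,56.5,190,0]]}'

```text
time: 8.12
tool_pos: [627.5, -160.6, 206.9]
tcp_rot: [-3.139, -0.002, 1.659]
contact_force: [0.2, -0.2, 0.6]
grip_width: 66.2
finger_force: 0.0
```

Request:
shift_gripper --offsets '{"increments": [[60,0,0,0,0],[4,0,0,0,0],[4,0,0,0,0],[4,0,0,0,0],[4,0,0,0,0]]}'

```text
time: 8.75
tool_pos: [628.3, -162.5, 209.9]
tcp_rot: [3.141, 0.0, 1.657]
contact_force: [-1.4, 0.4, -0.3]
grip_width: 24.9
finger_force: 0.0
```

Request:
shift_gripper --offsets '{"increments": [[4,0,0,0,0],[4,0,0,0,0],[4,0,0,0,0]]}'

```text
time: 9.12
tool_pos: [628.3, -162.4, 209.3]
tcp_rot: [3.141, 0.0, 1.657]
contact_force: [0.3, 0.1, 0.8]
grip_width: 10.8
finger_force: 30.0
```

Request:
shift_gripper --offsets '{"increments": [[4,0,-2.3,-8.4,0],[4,0,-4.9,-16.6,0],[4,0,-8,-24.8,0],[4,0,-11.3,-32.8,0],[4,0,-15,-40.6,0]]}'

```text
time: 9.75
tool_pos: [612.8, -163.7, 250.2]
tcp_rot: [-3.141, -0.0, 1.657]
contact_force: [-1.2, 0.4, -8.7]
grip_width: 10.6
finger_force: 30.0
```

Request:
shift_gripper --offsets '{"increments": [[4,0,-4,-7.7,0],[4,0,-8.5,-15,0],[4,0,-13.1,-22.5,0],[4,0,-13.1,-22.5,0],[4,0,-13.1,-22.5,0]]}'

```text
time: 10.38
tool_pos: [600.5, -164.9, 272.6]
tcp_rot: [3.14, 0.0, 1.657]
contact_force: [1.3, -0.5, -6.3]
grip_width: 11.1
finger_force: 30.0
```

Request:
shift_gripper --offsets '{"increments": [[4,0,0,0,0],[4,0,0,0,0],[4,0,0,0,0],[4,0,0,0,0],[4,0,0,0,0]]}'

```text
time: 11.0
tool_pos: [600.3, -164.8, 272.3]
tcp_rot: [3.142, -0.0, 1.657]
contact_force: [1.3, 0.2, -6.2]
grip_width: 11.1
finger_force: 30.0
```

Run:
```python
from h import *
c=bot.capture("side"); cv2.imwrite("pics/s4.png",cv2.resize(c["color"][120:230,210:340,::-1],None,fx=5,fy=5,interpolation=cv2.INTER_CUBIC))
```

```text
(no output)
```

View pics/s4.png

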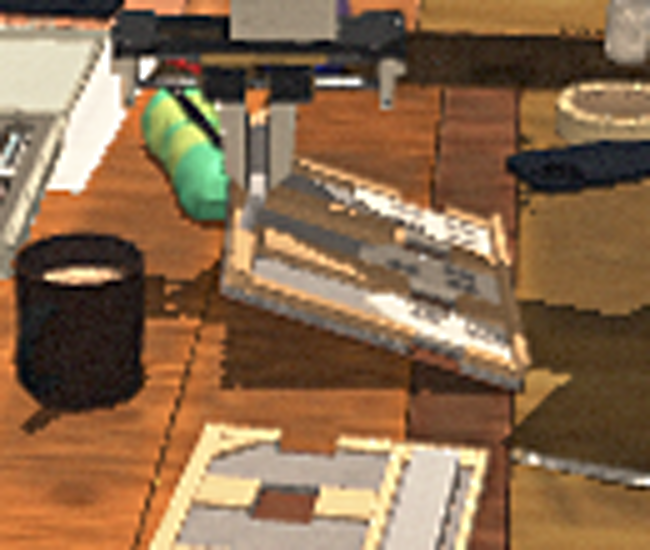

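The tray is tipped about 20° and all three walls have slid down to the near end wall. I'll lower it back along the same arc, gently.

Request:
shift_gripper --offsets '{"increments": [[4,0,4.5,7.5,0],[4,0,9.1,14.8,0],[4,0,13.1,22.5,0],[4,0,16.8,30.3,0],[4,0,20.1,38.3,0]]}'

```text
time: 11.68
tool_pos: [620.6, -163.0, 233.3]
tcp_rot: [-3.141, -0.0, 1.657]
contact_force: [2.1, 0.0, -4.3]
grip_width: 10.9
finger_force: 30.0
```

Request:
shift_gripper --offsets '{"increments": [[4,0,3,8.2,0],[4,0,5.7,16.4,0],[4,0,7.2,21.5,0],[4,0,8,24.8,0],[4,0,8,24.8,0]]}'

```text
time: 12.3
tool_pos: [628.0, -162.6, 212.3]
tcp_rot: [3.141, 0.001, 1.657]
contact_force: [-7.5, 0.3, 15.5]
grip_width: 10.8
finger_force: 30.0
```

Request:
shift_gripper --offsets '{"increments": [[4,0,0,0,0],[4,0,0,0,0],[4,0,0,0,0]]}'

```text
time: 12.68
tool_pos: [628.0, -162.6, 212.3]
tcp_rot: [3.141, 0.001, 1.657]
contact_force: [-7.3, 1.2, 13.8]
grip_width: 11.0
finger_force: 30.0
```

Request:
shift_gripper --offsets '{"increments": [[30,0,0,-2,0],[50,0,0,-2,0],[60,0,0,-20,0],[60,0,0,-80,0],[80,0,0,-140,0]]}'

```text
time: 13.3
tool_pos: [628.2, -162.4, 351.6]
tcp_rot: [3.142, -0.0, 1.657]
contact_force: [0.8, -0.7, 0.9]
grip_width: 56.4
finger_force: 0.0
```

Request:
shift_gripper --offsets '{"increments": [[92,0,-40,-50,0.18],[92,0,-80,-50,0.36],[92,0,-120,-50,0.54],[92,0,-160,-50,0.72],[92,0,-200,-50,0.9]]}'

```text
time: 13.92
tool_pos: [427.6, -179.5, 400.4]
tcp_rot: [3.14, -0.0, 0.751]
contact_force: [-0.3, -1.0, 0.2]
grip_width: 91.7
finger_force: 0.0
```

```bash
python3 go.py 425 -178 235 0.089
```

```text
shift [-0.9 -2.9  6.4] turn 0.662 | [ 427.6 -179.5  400.4] [ 3.14  -0.     0.751] t 13.925 w 91.7
```

Request:
shift_gripper --offsets '{"increments": [[92,0,0,0,0.18],[92,0,0,0,0.36],[92,0,0,0,0.52],[92,0,0,0,0.662],[92,0,0,0,0.662]]}'

```text
time: 14.55
tool_pos: [428.9, -179.5, 400.1]
tcp_rot: [3.141, -0.001, 0.096]
contact_force: [0.0, -0.6, 0.4]
grip_width: 91.7
finger_force: 0.0
```

Run:
```python
from h import *
c=bot.capture("wrist"); cv2.imwrite("pics/w5.png",cv2.resize(c["color"][0:270,80:440,::-1],None,fx=2.2,fy=2.2,interpolation=cv2.INTER_CUBIC))
np.save("w5.npy",c,allow_pickle=True)
```

```text
(no output)
```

View pics/w5.png

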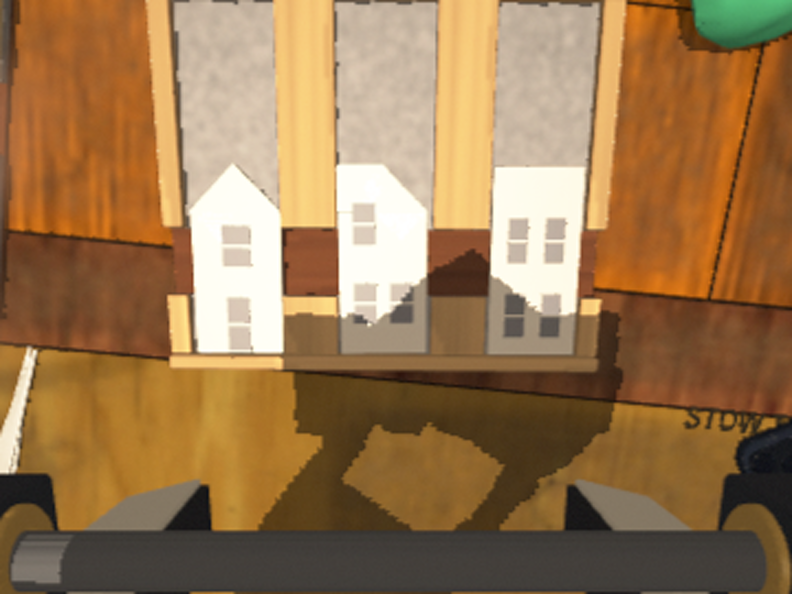

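All three walls lie against the near end wall. In the crop the gable spans u 192–282, the cut wall 338–428 and the plain wall 488–585, and the wells are at v 230–295.

Create m2.py:
```python
from h import *
W=np.load("w5.npy",allow_pickle=True).item()
w=lambda u,v:(80+(u+.5)/2.2-.5,(v+.5)/2.2-.5)
pts={"gable":[((50,0),(234,164)),((26,24),(190,213)),((26,-24),(281,211)),((-50,24),(194,352)),((-50,-24),(282,352))],
"cut":[((50,24),(338,165)),((50,0),(385,165)),((26,-24),(429,211)),((-50,24),(339,352)),((-50,-24),(428,353))],
"plain":[((50,24),(494,167)),((50,-24),(585,167)),((-50,24),(486,353)),((-50,-24),(576,353))]}
for n,P in pts.items():
    o=[(W,(*l,6),w(*q)) for l,q in P]
    f=lambda p:np.concatenate([proj(W,Ro.from_euler("z",p[2]).as_matrix()@np.array(l)+[p[0],p[1],9])[0]-uv for _,l,uv in o])
    s=least_squares(f,[494,-170,.09]); print(n,s.x.round(3),s.fun.round(1).tolist())
p=[535.6,-169,0.089];r=Ro.from_euler("z",p[2]).as_matrix()[:2,:2]
for y in(82,0,-82):print("pred",p[:2]+r@[-42,y])
```

```bash
python3 m2.py
```

Run:
```python
from h import *
T=bot.capture("top");cv2.imwrite("pics/t6.png",cv2.resize(T["color"][150:262,168:412,::-1],None,fx=3.25,fy=3.25,interpolation=cv2.INTER_CUBIC))
```

```text
gable [ 4.8601e+02 -9.2231e+01  6.9000e-02] [-0.2, -0.2, -0.0, -1.3, -0.6, 0.8, 1.1, -0.1, -0.2, 0.9]
cut [ 4.93519e+02 -1.72392e+02  9.20000e-02] [0.3, -0.5, -0.4, -0.4, -0.1, 0.5, 1.0, 0.5, -0.8, 0.1]
plain [ 5.00629e+02 -2.54644e+02  1.03000e-01] [0.1, -0.5, 0.1, -0.8, 1.1, 0.8, -1.2, 0.5]
pred [486.47786199 -91.05761386]
pred [ 493.76623123 -172.73306717]
pred [ 501.05460047 -254.40852048]
```

View pics/t6.png

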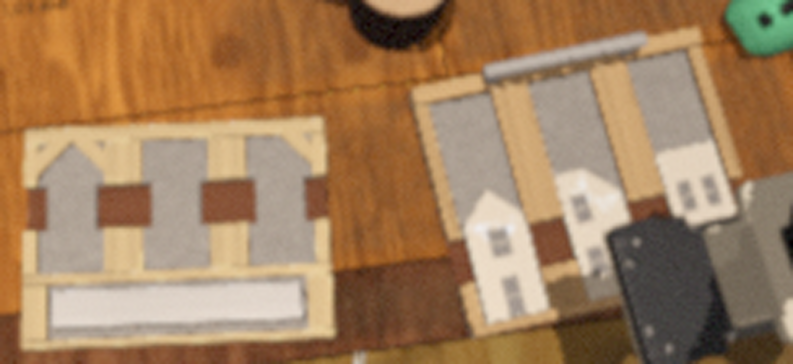

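Run:
```python
from h import *
W=np.load("w5.npy",allow_pickle=True).item();T=bot.capture("top")
w=lambda u,v:(80+(u+.5)/2.2-.5,(v+.5)/2.2-.5)
t=lambda u,v:(168+(u+.5)/3.25-.5,150+(v+.5)/3.25-.5)
print(tri([(W,w(234,164)),(T,t(488,192))]),tri([(W,w(194,352)),(T,t(484,323))]))
r=Ro.from_euler("z",-.091).as_matrix()[:2,:2]
for y in (82,0,-82): print(np.array([535.6,156])+r@[22,y])
```

```bash
python3 go.py 493.6 -172.5 25 0.09
```

```text
(array([534.74668705, -89.31204665,  15.47946958]), np.float64(0.9313609268711378)) (array([434.0316884 , -69.66606722,  12.71734761]), np.float64(0.26225966560078545))
[564.9606773  235.66147518]
[557.50897184 154.00076195]
[550.05726638  72.34004872]
shift [ 64.9  -0.8 215.7] turn 0.007 | [ 429.  -179.5  399.6] [ 3.141e+00 -1.000e-03  9.700e-02] t 14.7 w 92.0
```

Request:
shift_gripper --offsets '{"increments": [[64,40,-0.8,50,0.007],[64,64.9,-0.8,110,0.007],[64,64.9,-0.8,160,0.007],[64,64.9,-0.8,185,0.007],[64,64.9,-0.8,185,0.007]]}'

```text
time: 15.32
tool_pos: [493.1, -172.3, 212.5]
tcp_rot: [-3.139, 0.004, 0.089]
contact_force: [0.2, -0.1, -0.2]
grip_width: 64.2
finger_force: 0.0
```

```bash
python3 go.py 493.6 -172.5 25 0.09
```

```text
shift [ 0.6  0.3 28.5] turn -0.001 | [ 493.1 -172.3  212.5] [-3.139  0.004  0.089] t 15.325 w 64.2
```

Request:
shift_gripper --offsets '{"increments": [[64,0.6,0,12,0],[64,0.6,0,22,0],[64,0.6,0,28,0],[64,0.6,0,30,0],[64,0.6,0,30,0]]}'

```text
time: 15.95
tool_pos: [494.2, -172.6, 184.3]
tcp_rot: [3.142, -0.0, 0.088]
contact_force: [0.7, 0.3, -0.1]
grip_width: 63.4
finger_force: 0.0
```

Request:
shift_gripper --offsets '{"increments": [[64,0,0,0,0],[40,0,0,0,0],[40,0,0,0,0],[40,0,0,0,0],[40,0,0,0,0]]}'

```text
time: 16.58
tool_pos: [494.1, -172.6, 184.3]
tcp_rot: [3.142, -0.0, 0.088]
contact_force: [-0.6, 0.7, 1.5]
grip_width: 47.6
finger_force: 30.0
```

Request:
shift_gripper --offsets '{"increments": [[40,0,0,-15,0],[40,0,0,-50,0],[40,0,0,-100,0],[40,0,0,-160,0],[40,0,0,-190,0]]}'

```text
time: 17.2
tool_pos: [494.0, -172.5, 378.6]
tcp_rot: [3.139, -0.005, 0.088]
contact_force: [0.5, 0.3, -0.8]
grip_width: 47.2
finger_force: 30.0
```

```bash
python3 go.py 435 140 225 -0.091
```

```text
shift [ -31.3 -316.5   -6.4] turn 0.179 | [ 494.  -172.5  378.6] [ 3.139 -0.005  0.088] t 17.2 w 47.2
```

Request:
shift_gripper --offsets '{"increments": [[40,-6,-60,-5,0.03],[40,-13,-120,-6,0.07],[40,-20,-180,-6,0.1],[40,-26,-240,-6,0.14],[40,-31,-300,-6,0.179]]}'

```text
time: 17.82
tool_pos: [435.9, 125.2, 381.3]
tcp_rot: [-3.141, -0.001, -0.093]
contact_force: [0.3, 0.6, -0.6]
grip_width: 47.5
finger_force: 30.0
```

Request:
shift_gripper --offsets '{"increments": [[40,0,-16,0,0],[40,0,-16,0,0],[40,0,-16,0,0],[40,0,-16,0,0]]}'

```text
time: 18.32
tool_pos: [438.7, 138.2, 380.2]
tcp_rot: [3.141, 0.0, -0.093]
contact_force: [0.5, -0.2, -1.0]
grip_width: 47.5
finger_force: 30.0
```

Create bd.py:
```python
from h import *
def edges():
    E=[]
    L=lambda a,b:E.append((np.array([*a,15.]),np.array([*b,15.])))
    for a,b in [((86,119),(86,-119)),((-86,119),(-86,-119)),((86,119),(42,119)),((-2,119),(-86,119)),((86,-119),(42,-119)),((-2,-119),(-86,-119))]: L(a,b)
    for yc in (82,0,-82):
        for s in (1,-1):
            L((-28,yc+26*s),(2,yc+26*s))
            if yc!=82 and not(yc==-82 and s<0): L((42,yc+26*s),(72,yc+26*s))
        L((-30,yc-26),(-30,yc+26))
    L((74,-26),(74,26)); L((74,-80),(74,-56)); L((46,108),(73,84)); L((46,56),(73,80))
    for s in(1,-1): pass
    L((4,30),(4,50));L((40,30),(40,50));L((4,-50),(4,-30));L((40,-50),(40,-30))
    return E
def fitboard(caps,p0,win=6,vmax=230):
    p=np.array(p0,float)
    for it in range(8):
        w=win if it<3 else 3; rows=[]
        for c in caps:
            g=cv2.GaussianBlur(cv2.cvtColor(c["color"],cv2.COLOR_RGB2GRAY),(0,0),.8).astype(float)
            r=Ro.from_euler("z",p[2]).as_matrix(); tr=np.array([p[0],p[1],0])
            for a,b in edges():
                for s in np.linspace(.1,.9,9):
                    X=r@(a+(b-a)*s)+tr; X2=r@(a+(b-a)*(s+.02))+tr
                    q,q2=proj(c,X)[0],proj(c,X2)[0]; tdir=(q2-q)/np.linalg.norm(q2-q); n=np.array([-tdir[1],tdir[0]])
                    if not(10<q[0]<500 and 10<q[1]<c.get("vmax",vmax)): continue
                    k=np.arange(-w,w+.01,.5); P=q+k[:,None]*n
                    v=cv2.remap(g.astype(np.float32),P[None,:,0].astype(np.float32),P[None,:,1].astype(np.float32),cv2.INTER_LINEAR)[0]
                    d=np.abs(np.gradient(v)); j=d.argmax()
                    if d[j]>6: rows.append((c,a+(b-a)*s,n,q+k[j]*n))
        def f(x):
            r=Ro.from_euler("z",x[2]).as_matrix()
            return np.array([n@(proj(c,r@l+[x[0],x[1],0])[0]-q) for c,l,n,q in rows])
        s=least_squares(f,p,loss="soft_l1",f_scale=.7,x_scale=[10,10,.1]); p=s.x
    e=f(p); return p,len(rows),np.median(np.abs(e))
```

Run:
```python
from bd import *
W=bot.capture("wrist");W["vmax"]=215;np.save("w7.npy",W,allow_pickle=True)
T=bot.capture("top");T["vmax"]=380
cv2.imwrite("pics/w7.png",W["color"][:,:,::-1])
print(fitboard([W],[535.6,156,-.091]));print(fitboard([T],[535.6,156,-.091]))
```

```text
(array([ 5.36019444e+02,  1.56401703e+02, -8.99043303e-02]), 198, np.float64(0.4887605983487713))
(array([ 5.43236625e+02,  1.63342827e+02, -2.09475088e-01]), 77, np.float64(1.0712117346064154))
```

View pics/w7.png

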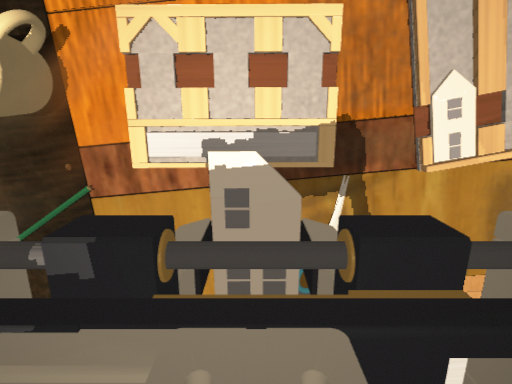

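The wrist fit gives the board at (536.0, 156.4, −0.090), within 0.5 mm of before. The held cut wall is square in the grip, with its end at (209–266,153), and the yellow mug's handle reaches (47,30).

Run:
```python
from h import *
W=np.load("w7.npy",allow_pickle=True).item();o=bot.get_obs();z=o["tool_pos"][2]-184.3+15
yaw=-.093;r=Ro.from_euler("z",yaw).as_matrix()[:2,:2]
for l,q in [((50,24),(208.5,152.5)),((50,0),(266,152.5)),((26,-24),(300.5,193))]:
    X=atz(W,q,z)[:2]; print(l,(r.T@(X-o["tool_pos"][:2])).round(1))
print([atz(W,(47,30),zz).round(0) for zz in (20,50,75)])
b=np.array([535.8,156.2]);r=Ro.from_euler("z",-.0905).as_matrix()[:2,:2]
for y in (82,0,-82): print(y,b+r@[22,y])
```

```bash
python3 go.py 550.5 72.5 85 -0.0905
```

```text
(50, 24) [48.5 23. ]
(50, 0) [48.5 -6.1]
(26, -24) [ 27.4 -24.2]
[array([613., 340.,  20.]), array([603., 322.,  50.]), array([595., 306.,  75.])]
82 [565.1208429  235.87614556]
0 [557.70996872 154.21171669]
-82 [550.29909455  72.54728781]
shift [117.5  55.3 136.2] turn -0.002 | [438.6 138.5 380.2] [ 3.142  0.    -0.093] t 18.425 w 47.5
```

Request:
shift_gripper --offsets '{"increments": [[40,50,25,20,0],[40,100,50,60,0],[40,118,55.3,110,0],[40,118,55.3,140,0],[40,118,55.3,140,0]]}'

```text
time: 19.05
tool_pos: [550.2, 72.8, 237.8]
tcp_rot: [3.141, 0.006, -0.093]
contact_force: [-0.1, -0.4, 0.4]
grip_width: 47.3
finger_force: 30.0
```

Request:
shift_gripper --offsets '{"increments": [[40,0,0,0,0],[40,0,0,0,0]]}'

```text
time: 19.3
tool_pos: [551.3, 73.8, 242.1]
tcp_rot: [-3.141, -0.003, -0.091]
contact_force: [-0.3, -0.1, 0.1]
grip_width: 47.4
finger_force: 30.0
```

```bash
python3 go.py 550.9 72.5 28 -0.0905
```

```text
shift [-0.4  1.3 55.1] turn -0.0 | [551.3  73.8 242.1] [-3.141e+00 -3.000e-03 -9.100e-02] t 19.3 w 47.4
```

Request:
shift_gripper --offsets '{"increments": [[40,-0.4,0.9,15,0],[40,-0.4,0.9,30,0],[40,-0.4,0.9,42,0],[40,-0.4,0.9,44,0],[40,-0.4,0.9,44,0]]}'

```text
time: 19.92
tool_pos: [550.5, 72.8, 196.0]
tcp_rot: [-3.142, 0.0, -0.091]
contact_force: [-0.0, 0.1, -1.2]
grip_width: 47.4
finger_force: 30.0
```

```bash
python3 go.py 550.9 72.5 26.5 -0.0905
```

```text
shift [ 0.5  0.3 10.5] turn -0.001 | [550.5  72.8 196. ] [-3.142  0.    -0.091] t 19.925 w 47.4
```

Request:
shift_gripper --offsets '{"increments": [[40,0.4,0.3,4,0],[40,0.4,0.3,7,0],[40,0.4,0.3,10,0],[40,0.4,0.3,10,0],[40,0.4,0.3,10,0]]}'

```text
time: 20.55
tool_pos: [550.8, 72.5, 186.3]
tcp_rot: [-3.141, -0.0, -0.091]
contact_force: [0.4, -0.1, -1.2]
grip_width: 47.6
finger_force: 30.0
```

It's in the pocket, with no contact force at 4 mm below the rim. I'll release it and rise.

Request:
shift_gripper --offsets '{"increments": [[52,0,0,0.5,0],[62,0,0,0.5,0],[62,0,0,0.5,0],[62,0,0,-20,0],[62,0,0,-60,0]]}'

```text
time: 21.18
tool_pos: [550.2, 72.4, 245.5]
tcp_rot: [3.141, 0.004, -0.091]
contact_force: [0.7, 0.8, 0.6]
grip_width: 62.0
finger_force: 0.0
```

Request:
shift_gripper --offsets '{"increments": [[92,-60,0,-40,0],[92,-110,-40,-80,0],[92,-110,-80,-120,0],[92,-110,-80,-120,0],[92,-110,-80,-120,0]]}'

```text
time: 21.8
tool_pos: [448.4, 162.4, 366.3]
tcp_rot: [-3.142, -0.001, -0.09]
contact_force: [0.5, -0.2, -1.1]
grip_width: 92.3
finger_force: 0.0
```

Create wl.py:
```python
from h import *
def white(c,z,lo=235):
    """white wall blobs projected to plane z: centre, size, yaw"""
    g=c["color"].min(axis=2); m=(g>lo).astype(np.uint8); m=cv2.morphologyEx(m,cv2.MORPH_CLOSE,np.ones((9,9)))
    for k in cv2.findContours(m,cv2.RETR_EXTERNAL,cv2.CHAIN_APPROX_NONE)[0]:
        if cv2.contourArea(k)<400: continue
        P=np.array([atz(c,q[0],z)[:2] for q in k],np.float32)
        (cx,cy),(a,b),th=cv2.minAreaRect(P); print(k[:,0].mean(0).round(),round(cx,1),round(cy,1),round(a,1),round(b,1),round(th,1))
```

Run:
```python
from wl import *; from bd import *
c=bot.capture("wrist");cv2.imwrite("pics/w8.png",c["color"][:,:,::-1]);np.save("w8.npy",c,allow_pickle=True); white(c,16); print(bot.get_obs()["tool_pos"])
```

```text
[448.46870999 161.79777531 365.41747477]
```

Run:
```python
from h import *
c=np.load("w8.npy",allow_pickle=True).item()
r=Ro.from_euler("z",-.0905).as_matrix()
g=c["color"]
rect=lambda z:np.array([(u,v) for u in range(-20,85,2) for v in range(-112,-51,2)])
# rectify pocket area at z=16 into board coords, 1mm/px
u,v=np.meshgrid(np.arange(-40,90),np.arange(-115,115)); P=np.stack([u.ravel(),v.ravel(),np.full(u.size,16)],1)@r.T+[535.8,156.2,0]
q=proj(c,P).astype(np.float32).reshape(*u.shape,2)
im=cv2.remap(g,q[...,0],q[...,1],cv2.INTER_LINEAR); cv2.imwrite("pics/rect8.png",im[:,:,::-1])
for yy in (-100,-82,-65): print(yy,im[yy+115,::3].min(axis=1).tolist())
for xx in (-15,60): print(xx,im[0:70:2,xx+40].min(axis=1).tolist())
```

```text
-100 [75, 78, 83, 84, 99, 121, 121, 120, 187, 230, 212, 209, 213, 157, 161, 177, 192, 211, 229, 229, 228, 229, 228, 228, 227, 227, 227, 226, 226, 227, 227, 222, 108, 145, 145, 146, 148, 145, 106, 146, 145, 144, 69, 29]
-82 [85, 81, 83, 83, 102, 224, 234, 234, 234, 234, 234, 234, 233, 233, 233, 232, 232, 233, 233, 232, 233, 232, 232, 231, 231, 231, 230, 230, 229, 236, 251, 253, 251, 228, 238, 249, 248, 230, 95, 147, 144, 143, 73, 26]
-65 [86, 80, 82, 111, 172, 238, 237, 237, 237, 237, 237, 235, 234, 231, 236, 236, 235, 235, 235, 235, 235, 235, 234, 234, 233, 232, 228, 230, 226, 228, 231, 231, 231, 230, 230, 229, 229, 224, 96, 148, 143, 143, 68, 21]
-15 [152, 154, 156, 149, 140, 210, 229, 229, 230, 230, 231, 231, 232, 232, 233, 233, 234, 234, 234, 235, 235, 235, 236, 236, 236, 237, 237, 237, 177, 146, 135, 154, 149, 145, 146]
60 [148, 150, 150, 150, 148, 146, 145, 145, 144, 122, 129, 223, 226, 226, 226, 227, 229, 228, 239, 252, 254, 250, 242, 229, 230, 230, 231, 231, 199, 141, 142, 151, 147, 140, 143]
```

The cut wall spans board x −27 to 72 and y −106 to −59, so it is seated with a gap all round. Next is the plain wall, starting with a re-check of the tray.

Request:
shift_gripper --offsets '{"increments": [[92,0,60,-10,-0.03],[92,-3,120,-20,-0.07],[92,-6,180,-30,-0.1],[92,-10,240,-35,-0.14],[92,-14,300,-35,-0.18]]}'

```text
time: 22.48
tool_pos: [406.3, -138.3, 400.1]
tcp_rot: [-3.141, 0.002, 0.088]
contact_force: [1.5, -0.4, 0.4]
grip_width: 91.6
finger_force: 0.0
```

```bash
sed -i 's/def fitboard(caps,p0,win=6,vmax=230):/def fitboard(caps,p0,win=6,vmax=230,edges=edges):/' bd.py
```

Add to bd.py:
```python
def tedges():
    E=[];L=lambda a,b,z:E.append((np.array([*a,z]),np.array([*b,z])))
    L((-100,-119),(-100,119),24.);L((-100.,-119),(-60,-119),18.);L((-100,119),(-60,119),18.)
    for s in(1,-1): L((-22,119*s),(95,119*s),18.);L((-100,119*s),(-100.1,118*s),24.)
    for yc in(82,0,-82):
        for s in(1,-1): L((20,yc+26*s),(80,yc+26*s),18.)
    for y in(41,-41): L((-24,y-12),(-24,y+12),18.);L((-60,y-12),(-60,y+12),18.)
    L((86,-105),(86,-60),24.);L((86,60),(86,105),24.);L((100,-119),(100,119),24.)
    return E
def rectify(c,p,z,x0,x1,y0,y1):
    r=Ro.from_euler("z",p[2]).as_matrix()
    u,v=np.meshgrid(np.arange(x0,x1),np.arange(y0,y1)); P=np.stack([u.ravel(),v.ravel(),np.full(u.size,z)],1)@r.T+[p[0],p[1],0]
    q=proj(c,P).astype(np.float32).reshape(*u.shape,2)
    return cv2.remap(c["color"],q[...,0],q[...,1],cv2.INTER_LINEAR)
```

```bash
python3 go.py 440 -180 235 0.089
```

```text
shift [29.9 44.5  6. ] turn -0.001 | [ 406.3 -138.3  400.1] [-3.141e+00  2.000e-03  8.800e-02] t 22.475 w 91.6
```

Request:
shift_gripper --offsets '{"increments": [[92,15,22,0,0],[92,30,44.5,0,0],[92,30,44.5,0,0],[92,30,44.5,0,0]]}'

```text
time: 22.98
tool_pos: [440.4, -177.1, 399.9]
tcp_rot: [-3.14, 0.003, 0.088]
contact_force: [-0.2, 0.2, 0.4]
grip_width: 91.9
finger_force: 0.0
```

Create tr.py:
```python
from bd import *
c=bot.capture("wrist");c["vmax"]=215;np.save("wt.npy",c,allow_pickle=True)
for p0 in ([535.6,-169,.089],):
    p,n,e=fitboard([c],p0,edges=tedges,win=8); print(p.round(3),n,e)
r=Ro.from_euler("z",p[2]).as_matrix()[:2,:2]
for y in(82,0,-82):
    print(y,(p[:2]+r@[-42,y]).round(1))
    im=rectify(c,p,15,-95,40,y-30,y+30).min(axis=2)
    print(" x:",im[38,::5].tolist()," y@-40:",im[::3,55].tolist())
```

```bash
python3 tr.py
```

```text
[ 5.3526e+02 -1.6904e+02  9.0000e-02] 135 0.36091162840866187
82 [486.1 -91.1]
 x: [99, 242, 242, 242, 242, 243, 243, 243, 244, 244, 244, 240, 243, 253, 254, 254, 245, 245, 245, 181, 169, 170, 173, 177, 175, 171, 166]  y@-40: [49, 52, 241, 246, 246, 246, 246, 218, 182, 183, 182, 182, 199, 244, 243, 243, 243, 241, 57, 50]
0 [ 493.4 -172.8]
 x: [65, 83, 85, 88, 84, 84, 91, 177, 173, 173, 180, 180, 175, 179, 179, 175, 176, 180, 174, 171, 178, 174, 166, 172, 170, 171, 175]  y@-40: [26, 27, 27, 28, 113, 173, 178, 176, 173, 179, 181, 180, 180, 179, 173, 170, 155, 49, 49, 50]
-82 [ 500.8 -254.5]
 x: [62, 121, 120, 78, 76, 99, 78, 82, 122, 121, 235, 164, 165, 204, 166, 172, 237, 237, 237, 236, 237, 170, 164, 164, 161, 167, 166]  y@-40: [46, 47, 144, 231, 232, 186, 159, 160, 158, 234, 234, 231, 168, 165, 166, 192, 190, 154, 99, 28]
```

```bash
python3 go.py 500.8 -254.5 25.3 0.09
```

```text
shift [ 53.7  83.1 215.8] turn -0.001 | [ 440.4 -176.7  400.4] [-3.14e+00  2.00e-03  8.90e-02] t 23.025 w 92.0
```

Request:
shift_gripper --offsets '{"increments": [[64,30,45,40,0],[64,53.7,83.1,90,0],[64,53.7,83.1,140,0],[64,53.7,83.1,180,0],[64,53.7,83.1,185,0]]}'

```text
time: 23.65
tool_pos: [500.9, -253.8, 213.6]
tcp_rot: [-3.137, 0.005, 0.089]
contact_force: [-0.2, 0.7, 1.4]
grip_width: 63.8
finger_force: 0.0
```

Request:
shift_gripper --offsets '{"increments": [[64,0,0,10,0],[64,0,0,20,0],[64,0,0,20,0],[64,0,0,20,0]]}'

```text
time: 24.15
tool_pos: [502.1, -255.1, 196.9]
tcp_rot: [3.141, -0.001, 0.089]
contact_force: [-0.8, 0.1, -0.4]
grip_width: 64.0
finger_force: 0.0
```

```bash
python3 go.py 500.8 -254.5 25.3 0.09
```

```text
shift [-1.3 -0.7 12.6] turn -0.001 | [ 502.1 -255.1  196.9] [ 3.141e+00 -1.000e-03  8.900e-02] t 24.15 w 64.0
```

Request:
shift_gripper --offsets '{"increments": [[64,-0.9,-0.5,6,0],[64,-0.9,-0.5,12,0],[64,-0.9,-0.5,12,0]]}'

```text
time: 24.52
tool_pos: [500.8, -254.4, 183.5]
tcp_rot: [-3.141, 0.001, 0.089]
contact_force: [-0.2, -0.2, 0.7]
grip_width: 64.2
finger_force: 0.0
```

Request:
shift_gripper --offsets '{"increments": [[40,0,0,0,0],[40,0,0,0,0],[40,0,0,0,0],[40,0,0,0,0],[40,0,0,0,0]]}'

```text
time: 25.15
tool_pos: [501.0, -254.6, 184.3]
tcp_rot: [3.142, -0.0, 0.089]
contact_force: [-0.2, 0.3, -0.4]
grip_width: 47.2
finger_force: 30.0
```

Request:
shift_gripper --offsets '{"increments": [[40,0,0,-15,0],[40,0,0,-50,0],[40,0,0,-110,0],[40,0,0,-150,0],[40,0,0,-150,0]]}'

```text
time: 25.78
tool_pos: [501.4, -254.8, 338.8]
tcp_rot: [3.136, -0.006, 0.089]
contact_force: [-0.0, 0.2, -0.5]
grip_width: 47.5
finger_force: 30.0
```

```bash
python3 go.py 558.2 154.2 100 -0.0905
```

```text
shift [  92.4 -402.8   78.3] turn 0.179 | [ 501.4 -254.8  338.8] [ 3.136 -0.006  0.089] t 25.775 w 47.5
```

Request:
shift_gripper --offsets '{"increments": [[40,12,-55,0,0.03],[40,25,-110,0,0.06],[40,38,-165,0,0.09],[40,50,-220,0,0.12],[40,62,-275,0,0.179]]}'

```text
time: 26.4
tool_pos: [537.9, 26.6, 333.6]
tcp_rot: [3.142, 0.002, -0.092]
contact_force: [1.1, -0.0, -0.4]
grip_width: 47.5
finger_force: 30.0
```

Request:
shift_gripper --offsets '{"increments": [[40,10,-60,0,0],[40,18,-115,0,0],[40,18,-124,20,0],[40,18,-124,20,0],[40,18,-124,20,0]]}'

```text
time: 27.02
tool_pos: [567.4, 146.0, 314.3]
tcp_rot: [3.141, 0.001, -0.091]
contact_force: [0.2, 0.4, -0.6]
grip_width: 47.5
finger_force: 30.0
```

```bash
python3 go.py 558 154.2 37.5 -0.0905
```

```text
shift [-10.   -7.4 117.8] turn -0.0 | [567.4 146.  314.3] [ 3.141e+00  1.000e-03 -9.100e-02] t 27.025 w 47.5
```

Request:
shift_gripper --offsets '{"increments": [[40,-10,-7.4,30,0],[40,-10,-7.4,65,0],[40,-10,-7.4,100,0],[40,-10,-7.4,117,0],[40,-10,-7.4,117,0]]}'

```text
time: 27.65
tool_pos: [558.2, 154.3, 196.9]
tcp_rot: [3.141, 0.001, -0.091]
contact_force: [0.3, 0.6, -1.3]
grip_width: 47.9
finger_force: 30.0
```

Request:
shift_gripper --offsets '{"increments": [[40,0,0,0,0],[40,0,0,0,0]]}'

```text
time: 27.9
tool_pos: [558.6, 155.0, 198.6]
tcp_rot: [-3.141, -0.003, -0.09]
contact_force: [-0.1, -0.3, -0.0]
grip_width: 47.7
finger_force: 30.0
```

```bash
python3 go.py 558 154.2 26.5 -0.0905
```

```text
shift [-0.6  0.9 13.1] turn 0.0 | [558.6 155.  198.6] [-3.141e+00 -3.000e-03 -9.000e-02] t 27.9 w 47.7
```

Request:
shift_gripper --offsets '{"increments": [[40,-0.5,0.6,5,0],[40,-0.5,0.6,9,0],[40,-0.5,0.6,12,0],[40,-0.5,0.6,12,0],[40,-0.5,0.6,12,0]]}'

```text
time: 28.52
tool_pos: [557.6, 154.5, 185.3]
tcp_rot: [-3.142, 0.0, -0.09]
contact_force: [-1.7, 0.3, 2.3]
grip_width: 47.5
finger_force: 30.0
```

Request:
shift_gripper --offsets '{"increments": [[52,0,0,-0.5,0],[62,0,0,-0.5,0],[62,0,0,-0.5,0],[62,0,0,-20,0],[62,0,0,-60,0]]}'

```text
time: 29.15
tool_pos: [557.0, 154.3, 244.2]
tcp_rot: [3.141, 0.004, -0.09]
contact_force: [-0.4, 0.3, -0.2]
grip_width: 61.8
finger_force: 0.0
```

Request:
shift_gripper --offsets '{"increments": [[92,-60,0,-40,0],[92,-115,0,-80,0],[92,-115,0,-120,0],[92,-115,0,-120,0],[92,-115,0,-120,0]]}'

```text
time: 29.78
tool_pos: [443.0, 164.7, 364.9]
tcp_rot: [-3.142, -0.0, -0.09]
contact_force: [-0.0, -0.1, -0.7]
grip_width: 91.8
finger_force: 0.0
```

Create ck.py:
```python
from bd import *
c=bot.capture("wrist");c["vmax"]=215;np.save("wc.npy",c,allow_pickle=True)
p,n,e=fitboard([c],[535.8,156.2,-.0905],win=4); print(p.round(3),n,e)
p=[535.8,156.2,-.0905]
for y in(82,0,-82):
    im=rectify(c,p,16,-45,90,y-35,y+35).min(axis=2)
    print(y,"x:",im[43,::3].tolist(),"\n  y@-10:",im[::2,35].tolist())
```

```bash
python3 ck.py
```

```text
[ 5.36092e+02  1.56113e+02 -9.10000e-02] 216 0.5573159956951701
82 x: [140, 155, 147, 135, 135, 103, 156, 163, 161, 154, 154, 160, 159, 158, 157, 156, 159, 151, 152, 150, 150, 152, 154, 152, 149, 146, 152, 153, 154, 150, 154, 154, 152, 149, 147, 143, 105, 83, 131, 132, 132, 130, 126, 127, 0] 
  y@-10: [134, 132, 132, 135, 136, 163, 161, 156, 156, 160, 163, 166, 163, 159, 159, 160, 161, 161, 160, 160, 156, 157, 163, 163, 155, 152, 156, 159, 158, 150, 67, 136, 141, 141, 141]
0 x: [136, 162, 164, 138, 142, 114, 236, 236, 236, 168, 168, 167, 169, 186, 167, 166, 166, 229, 233, 232, 231, 232, 195, 162, 160, 160, 213, 159, 157, 157, 195, 225, 226, 225, 224, 223, 223, 222, 222, 134, 133, 133, 128, 124, 0] 
  y@-10: [134, 130, 133, 135, 130, 137, 234, 230, 231, 215, 158, 164, 164, 166, 165, 210, 233, 234, 234, 228, 177, 167, 169, 168, 168, 214, 236, 236, 237, 200, 150, 141, 141, 137, 132]
-82 x: [87, 78, 75, 72, 91, 123, 223, 223, 223, 223, 223, 215, 147, 147, 146, 209, 147, 147, 146, 221, 221, 221, 220, 220, 220, 212, 143, 142, 142, 198, 141, 140, 140, 242, 249, 227, 213, 212, 211, 152, 127, 133, 131, 128, 0] 
  y@-10: [139, 140, 142, 142, 136, 135, 214, 214, 216, 145, 140, 141, 143, 142, 142, 155, 219, 220, 220, 166, 146, 148, 148, 148, 147, 171, 223, 224, 225, 162, 137, 114, 142, 138, 133]
```

Run:
```python
from h import *
a=np.load("w7.npy",allow_pickle=True).item()
for n in("w8.npy","wc.npy"):
    b=np.load(n,allow_pickle=True).item()
    for (u,v) in [(38,28),(40,38),(36,20)]:
        t=a["color"][v-12:v+13,u-14:u+15]; s=b["color"][0:120,0:200]
        m=cv2.matchTemplate(s,t,cv2.TM_CCOEFF_NORMED);_,sc,_,(x,y)=cv2.minMaxLoc(m)
        q=(x+14,y+12); X,e=tri([(a,(u,v)),(b,q)]); print(n,(u,v),q,round(sc,2),X.round(0),round(e,1))
```

```bash
python3 tr.py >/dev/null; python3 go.py 440 -140 240 0.089
```

```text
w8.npy (38, 28) (55, 32) 0.97 [616. 350.  19.] 0.1
w8.npy (40, 38) (57, 42) 0.97 [606. 349.  20.] 0.1
w8.npy (36, 20) (53, 23) 0.97 [624. 350.  18.] 0.2
wc.npy (38, 28) (55, 24) 0.96 [613. 343.  29.] 0.4
wc.npy (40, 38) (57, 35) 0.97 [604. 345.  26.] 0.2
wc.npy (36, 20) (53, 16) 0.96 [621. 345.  25.] 0.2
shift [ 24.3 303.7 -34.9] turn -0.18 | [443.2 164.6 364. ] [ 3.141e+00  2.000e-03 -9.100e-02] t 29.875 w 91.6
```

The mug handle measures at y ≈ 345, beyond the gripper body's reach (y 331) when placing the gable, so the way is clear. Now the gable wall.

Request:
shift_gripper --offsets '{"increments": [[92,5,60,-15,-0.03],[92,10,120,-35,-0.07],[92,15,180,-35,-0.1],[92,20,240,-35,-0.14],[92,24,300,-35,-0.18]]}'

```text
time: 30.5
tool_pos: [439.8, -138.5, 398.9]
tcp_rot: [-3.14, 0.002, 0.091]
contact_force: [0.5, -0.2, -0.0]
grip_width: 91.4
finger_force: 0.0
```

Request:
shift_gripper --offsets '{"increments": [[92,0,4,0,0],[92,0,4,0,0],[92,0,4,0,0]]}'

```text
time: 30.88
tool_pos: [440.4, -139.0, 399.7]
tcp_rot: [-3.141, 0.001, 0.091]
contact_force: [-0.9, -0.5, -0.5]
grip_width: 91.8
finger_force: 0.0
```

```bash
python3 tr.py; python3 go.py 486.1 -91.5 56 0.09
```

```text
[ 5.43980e+02 -1.68972e+02  7.90000e-02] 38 0.7654489534043019
82 [495.6 -90.6]
 x: [27, 28, 27, 30, 27, 58, 100, 121, 122, 122, 122, 122, 122, 121, 120, 114, 111, 111, 110, 111, 111, 109, 103, 100, 96, 95, 94]  y@-40: [172, 168, 168, 172, 172, 177, 180, 174, 172, 173, 179, 158, 92, 121, 126, 122, 124, 127, 125, 118]
0 [ 502.1 -172.3]
 x: [27, 26, 27, 26, 28, 32, 61, 61, 61, 61, 61, 61, 109, 121, 122, 114, 114, 113, 114, 113, 112, 113, 112, 114, 112, 111, 116]  y@-40: [162, 168, 169, 165, 168, 167, 86, 85, 84, 85, 88, 89, 61, 62, 74, 113, 125, 127, 125, 118]
-82 [ 508.6 -254. ]
 x: [27, 27, 28, 27, 25, 23, 20, 23, 18, 26, 32, 37, 40, 44, 42, 40, 39, 39, 37, 37, 36, 33, 32, 34, 34, 36, 33]  y@-40: [38, 39, 40, 43, 45, 41, 40, 38, 38, 37, 35, 36, 38, 37, 38, 36, 36, 36, 89, 110]
shift [ 49.9 -42.9 184.9] turn 0.002 | [ 440.5 -138.9  399.9] [-3.141e+00  1.000e-03  9.200e-02] t 30.925 w 92.0
```

The tray fit failed, so the tray has probably been knocked. I'll look.

Run:
```python
from h import *
c=np.load("wt.npy",allow_pickle=True).item(); cv2.imwrite("pics/w9.png",cv2.resize(c["color"][0:270,80:440,::-1],None,fx=2.2,fy=2.2,interpolation=cv2.INTER_CUBIC))
```

```text
(no output)
```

View pics/w9.png

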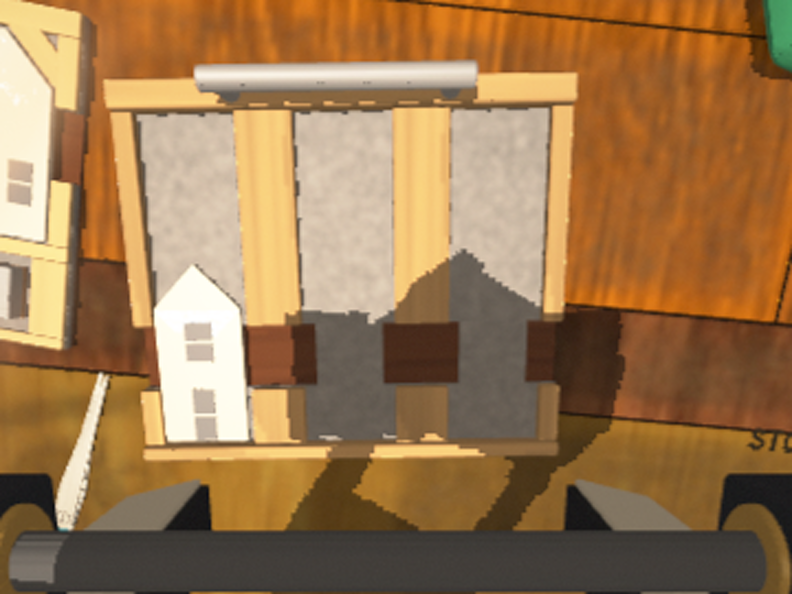

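The tray has moved toward the robot. Its far corners are now at (106,80) and (577,73), its near outer edge at v≈455, and the gable sits at (165–247, 265–440) against the end wall. I'll refit the tray and the wall.

Run:
```python
from bd import *
W=np.load("wt.npy",allow_pickle=True).item();W["vmax"]=215
w=lambda u,v:(80+(u+.5)/2.2-.5,(v+.5)/2.2-.5)
o=[(W,(100,119,24),w(106,80)),(W,(100,-119,24),w(577,73)),(W,(93,65,48),w(197,75)),(W,(93,-65,48),w(475,72)),(W,(-100,119,24),w(143,450)),(W,(-100,-119,24),w(557,448))]
f=lambda p:np.concatenate([proj(c,Ro.from_euler("z",p[2]).as_matrix()@np.array(l,float)+[p[0],p[1],0])[0]-uv for c,l,uv in o])
s=least_squares(f,[510,-170,.09],loss="soft_l1");print(s.x,s.fun.round(1))
p,n,e=fitboard([W],s.x,edges=tedges,win=6);print(p,n,e,p[:2]+Ro.from_euler("z",p[2]).as_matrix()[:2,:2]@[-42,82])
o=[(W,(*l,6),w(*q)) for l,q in [((50,0),(194,265)),((26,24),(155,311)),((26,-24),(242,308)),((-50,24),(166,441)),((-50,-24),(248,440))]]
f=lambda p:np.concatenate([proj(W,Ro.from_euler("z",p[2]).as_matrix()@np.array(l)+[p[0],p[1],9])[0]-uv for _,l,uv in o])
s=least_squares(f,[460,-90,.09]); print(s.x,s.fun.round(1))
```

```text
[ 4.93862577e+02 -1.11614245e+02  1.02212488e-01] [-2.6 -2.3  1.  -1.8 -0.4  0.4  0.7  0.2 -0.4  4.3  0.4  3.2]
[ 4.93326120e+02 -1.12209053e+02  1.02515753e-01] 147 0.5413460559069425 [443.15505063 -34.9376882 ]
[ 4.43599190e+02 -3.34414463e+01  9.50952318e-02] [ 0.2 -0.2 -0.2 -0.8 -0.5  0.4  0.2  0.1  0.3  0.4]
```

```bash
python3 go.py 443.4 -34.4 60 0.101
```

```text
shift [  12.6 -103.6  181. ] turn -0.009 | [ 440.5 -138.9  399.9] [-3.141e+00  1.000e-03  9.200e-02] t 30.925 w 92.0
```

Request:
shift_gripper --offsets '{"increments": [[60,7,-55,20,-0.009],[60,12.6,-103.6,60,-0.009],[60,12.6,-103.6,120,-0.009],[60,12.6,-103.6,175,-0.009],[60,12.6,-103.6,181,-0.009]]}'

```text
time: 31.55
tool_pos: [442.3, -34.3, 216.8]
tcp_rot: [-3.139, 0.007, 0.101]
contact_force: [-0.3, 0.8, 1.0]
grip_width: 60.4
finger_force: 0.0
```

Request:
shift_gripper --offsets '{"increments": [[60,0,0,0,0],[60,0,0,0,0]]}'

```text
time: 31.8
tool_pos: [444.4, -35.9, 221.2]
tcp_rot: [3.14, -0.004, 0.099]
contact_force: [-0.2, -0.4, -0.1]
grip_width: 60.1
finger_force: 0.0
```

```bash
python3 go.py 443.4 -34.4 25.3 0.101
```

Run:
```python
from h import *
c=bot.capture("wrist"); t=bot.capture("top"); np.save("wd.npy",c,allow_pickle=True)
W=np.load("wt.npy",allow_pickle=True).item()
# did the tray stay? project former tray's near/far edges and compare far part
d=np.array(c["color"]); cv2.imwrite("pics/w10.png",d[:,:,::-1])
```

```text
shift [-1.  -1.7 36.9] turn -0.002 | [444.4 -35.9 221.2] [ 3.14  -0.004  0.099] t 31.8 w 60.1
```

Request:
shift_gripper --offsets '{"increments": [[60,-0.4,-0.6,12,0],[60,-0.4,-0.6,22,0],[60,-0.4,-0.6,25,0],[60,-0.4,-0.6,25,0]]}'

```text
time: 32.4
tool_pos: [443.0, -35.3, 193.8]
tcp_rot: [-3.141, 0.001, 0.099]
contact_force: [0.0, -0.0, 0.4]
grip_width: 60.0
finger_force: 0.0
```

```bash
python3 go.py 443.4 -34.4 25.3 0.101
```

```text
shift [ 0.5 -0.8  9.5] turn -0.002 | [443.  -35.3 193.8] [-3.141e+00  1.000e-03  9.900e-02] t 32.4 w 60.0
```

Request:
shift_gripper --offsets '{"increments": [[60,0.4,-0.8,5,0],[60,0.4,-0.8,9.5,0],[60,0.4,-0.8,9.5,0]]}'

```text
time: 32.78
tool_pos: [443.3, -34.4, 184.4]
tcp_rot: [-3.141, 0.001, 0.099]
contact_force: [-0.3, -0.5, -0.3]
grip_width: 60.1
finger_force: 0.0
```

Request:
shift_gripper --offsets '{"increments": [[40,0,0,0,0],[40,0,0,0,0],[40,0,0,0,0],[40,0,0,0,0],[40,0,0,0,0]]}'

```text
time: 33.4
tool_pos: [443.5, -34.4, 184.8]
tcp_rot: [3.142, -0.0, 0.099]
contact_force: [-0.4, -0.3, 1.2]
grip_width: 47.0
finger_force: 30.0
```

Request:
shift_gripper --offsets '{"increments": [[40,0,0,-15,0],[40,0,0,-50,0],[40,0,0,-110,0],[40,0,0,-150,0],[40,0,0,-150,0]]}'

```text
time: 34.02
tool_pos: [444.0, -34.5, 337.5]
tcp_rot: [3.139, -0.006, 0.099]
contact_force: [0.5, 0.1, -1.4]
grip_width: 47.5
finger_force: 30.0
```

```bash
python3 go.py 565.4 235.9 180 -0.0905
```

```text
shift [ 147.5 -257.1   -1.1] turn 0.189 | [444.  -34.5 337.5] [ 3.139 -0.006  0.099] t 34.025 w 47.5
```

Request:
shift_gripper --offsets '{"increments": [[40,28,-50,0,0.04],[40,57,-100,0,0.08],[40,86,-150,0,0.12],[40,115,-200,0,0.16],[40,140,-245,0,0.189]]}'

```text
time: 34.65
tool_pos: [558.9, 225.1, 332.8]
tcp_rot: [3.141, 0.002, -0.091]
contact_force: [0.9, 0.5, 0.9]
grip_width: 47.1
finger_force: 30.0
```

Request:
shift_gripper --offsets '{"increments": [[40,7.5,-12,20,0],[40,7.5,-12,60,0],[40,7.5,-12,80,0],[40,7.5,-12,80,0],[40,7.5,-12,80,0]]}'

```text
time: 35.28
tool_pos: [567.3, 234.4, 254.9]
tcp_rot: [-3.141, -0.0, -0.09]
contact_force: [0.0, -0.3, 0.5]
grip_width: 47.4
finger_force: 30.0
```

```bash
python3 go.py 565.5 235.9 37.5 -0.0905
```

Create held.py:
```python
from bd import *
c=bot.capture("wrist");o=bot.get_obs();z=o["tool_pos"][2]-184.6+15
p=[*o["tool_pos"][:2],o["tcp_rot"][2]]
im=rectify(c,p,z,20,75,-35,35).min(axis=2)
print("x@y0",im[35].tolist()); print("x@y-16",im[19].tolist(),"\nx@y16",im[51].tolist())
```

```bash
python3 held.py
```

```text
shift [-2.  -1.3 58.4] turn 0.0 | [567.3 234.4 254.9] [-3.141 -0.    -0.09 ] t 35.275 w 47.4
x@y0 [123, 122, 123, 124, 123, 124, 124, 124, 124, 123, 125, 123, 124, 124, 123, 125, 124, 124, 124, 124, 167, 246, 246, 246, 246, 246, 247, 247, 247, 240, 151, 176, 179, 179, 165, 142, 160, 158, 159, 154, 151, 154, 156, 37, 25, 24, 23, 20, 18, 26, 28, 29, 28, 27, 27]
x@y-16 [123, 123, 122, 123, 124, 124, 124, 124, 124, 124, 124, 124, 124, 124, 123, 109, 93, 90, 87, 82, 82, 82, 82, 81, 83, 83, 83, 83, 82, 82, 83, 86, 150, 167, 159, 134, 157, 156, 157, 153, 150, 154, 159, 37, 26, 26, 27, 26, 26, 15, 25, 27, 26, 26, 26] 
x@y16 [122, 123, 122, 123, 123, 124, 124, 124, 125, 123, 123, 125, 124, 121, 104, 86, 85, 85, 85, 85, 85, 82, 82, 81, 80, 82, 82, 93, 139, 159, 159, 161, 181, 185, 174, 151, 161, 160, 159, 155, 151, 155, 157, 31, 22, 22, 18, 22, 26, 27, 23, 25, 24, 26, 27]
```

Request:
shift_gripper --offsets '{"increments": [[40,-2,-1.3,15,0],[40,-2,-1.3,30,0],[40,-2,-1.3,45,0],[40,-2,-1.3,56,0],[40,-2,-1.3,56,0]]}'

```text
time: 35.95
tool_pos: [565.0, 235.8, 197.4]
tcp_rot: [3.141, 0.002, -0.09]
contact_force: [-0.5, 0.3, -0.3]
grip_width: 47.3
finger_force: 30.0
```

Request:
shift_gripper --offsets '{"increments": [[40,0,0,0,0],[40,0,0,0,0],[40,0,0,0,0]]}'

```text
time: 36.33
tool_pos: [565.4, 236.0, 199.2]
tcp_rot: [-3.141, -0.001, -0.09]
contact_force: [-0.1, 0.8, -0.1]
grip_width: 47.8
finger_force: 30.0
```

```bash
python3 go.py 565.2 235.9 26.5 -0.0905
```

```text
shift [-0.2  0.1 13.7] turn 0.0 | [565.4 236.  199.2] [-3.141e+00 -1.000e-03 -9.000e-02] t 36.325 w 47.8
```

Request:
shift_gripper --offsets '{"increments": [[40,-0.2,0.1,5,0],[40,-0.2,0.1,9,0],[40,-0.2,0.1,13,0],[40,-0.2,0.1,13,0],[40,-0.2,0.1,13,0]]}'

```text
time: 36.95
tool_pos: [565.1, 235.8, 185.6]
tcp_rot: [-3.142, 0.0, -0.09]
contact_force: [0.1, 0.4, 0.7]
grip_width: 47.3
finger_force: 30.0
```

Request:
shift_gripper --offsets '{"increments": [[52,0,0,0,0],[62,0,0,0,0],[62,0,0,0,0],[62,0,0,-20,0],[62,0,0,-60,0]]}'

```text
time: 37.58
tool_pos: [564.5, 235.7, 244.7]
tcp_rot: [3.14, 0.004, -0.09]
contact_force: [-0.1, 1.1, 0.1]
grip_width: 61.8
finger_force: 0.0
```

Request:
shift_gripper --offsets '{"increments": [[92,-60,20,-40,0],[92,-115,60,-80,0],[92,-115,80,-120,0],[92,-115,80,-120,0],[92,-115,80,-120,0]]}'

```text
time: 38.2
tool_pos: [443.3, 166.4, 366.0]
tcp_rot: [-3.141, -0.001, -0.091]
contact_force: [0.5, -0.4, -0.5]
grip_width: 91.4
finger_force: 0.0
```

```bash
sed -i 's/^p,n,e=fit.*$/p,n,e=fitboard([c],[535.8,156.2,-.0905],win=4); print(p.round(3),n,e); im=rectify(c,[535.8,156.2,-.0905],26,-86,-30,-110,110).min(axis=2); print("bar y@-59",im[::5,27].tolist(),"x@40",im[150].tolist(),"x@80",im[190].tolist())/' ck.py; python3 ck.py
```

```text
[ 5.36027e+02  1.55961e+02 -9.00000e-02] 221 1.4505247484741142
bar y@-59 [69, 66, 67, 75, 90, 91, 89, 90, 91, 91, 90, 90, 90, 90, 90, 89, 90, 89, 90, 90, 90, 89, 89, 89, 89, 89, 90, 90, 89, 90, 90, 89, 89, 91, 89, 210, 210, 212, 212, 213, 213, 79, 135, 134] x@40 [21, 26, 43, 60, 68, 68, 67, 66, 62, 72, 73, 73, 73, 73, 76, 81, 85, 86, 86, 87, 86, 89, 88, 88, 86, 86, 89, 90, 90, 89, 89, 90, 91, 90, 93, 120, 188, 195, 203, 207, 204, 160, 107, 127, 148, 146, 146, 143, 132, 122, 129, 129, 130, 131, 130, 126] x@80 [40, 51, 82, 115, 130, 131, 129, 119, 92, 140, 146, 145, 145, 146, 153, 179, 208, 209, 210, 208, 207, 209, 210, 208, 206, 207, 211, 212, 211, 212, 214, 213, 214, 217, 216, 214, 211, 215, 216, 219, 218, 175, 113, 124, 149, 148, 149, 148, 127, 111, 127, 127, 127, 128, 127, 126]
82 x: [144, 145, 144, 
[... 518 characters left out ...]
151, 150, 211, 149, 148, 147, 184, 216, 218, 215, 215, 214, 214, 211, 212, 127, 124, 125, 121, 117, 3] 
  y@-10: [126, 123, 126, 125, 120, 143, 221, 222, 222, 217, 156, 155, 154, 156, 156, 198, 225, 225, 225, 208, 152, 158, 158, 158, 159, 199, 228, 228, 228, 187, 137, 126, 134, 129, 125]
-82 x: [84, 73, 69, 68, 79, 126, 215, 213, 212, 213, 212, 204, 138, 137, 137, 181, 137, 138, 139, 210, 210, 209, 208, 208, 207, 198, 133, 134, 133, 175, 132, 132, 131, 221, 202, 201, 201, 199, 199, 153, 120, 124, 122, 124, 3] 
  y@-10: [122, 131, 133, 133, 127, 128, 200, 202, 199, 151, 132, 132, 133, 134, 135, 156, 209, 210, 205, 147, 137, 137, 139, 139, 140, 158, 215, 215, 216, 158, 128, 128, 133, 128, 123]
```

All three walls sit centred in their pockets. The bar is still square in the trough, centred at about board (−58, 1). I'll go back for it.

Run:
```python
import numpy as np
from scipy.spatial.transform import Rotation as Ro
r=Ro.from_euler("z",-.0905).as_matrix()[:2,:2];b=np.array([535.8,156.2])
print(b+r@[-58.3,0.5],b+r@[22,0])
```

```text
[477.78377114 161.96690462] [557.70996872 154.21171669]
```

Request:
shift_gripper --offsets '{"increments": [[92,0,0,0,-0.18],[92,0,0,0,-0.36],[92,0,0,0,-0.54],[92,0,0,0,-0.72],[92,0,0,0,-0.9]]}'

```text
time: 38.88
tool_pos: [443.7, 167.0, 363.8]
tcp_rot: [-3.139, 0.003, 0.816]
contact_force: [-0.6, -0.4, 0.0]
grip_width: 91.7
finger_force: 0.0
```

Request:
shift_gripper --offsets '{"increments": [[92,0,0,0,-0.18],[92,0,0,0,-0.36],[92,0,0,0,-0.54],[44,0,0,0,-0.671],[44,0,0,0,-0.671]]}'

```text
time: 39.5
tool_pos: [443.6, 166.9, 364.1]
tcp_rot: [-3.139, 0.001, 1.48]
contact_force: [-0.1, -0.5, -0.5]
grip_width: 76.1
finger_force: 0.0
```

```bash
python3 go.py 477.7 162 50 1.4805
```

```text
shift [ -1.7  34.8 155. ] turn -0.0 | [443.6 166.9 364.1] [-3.139e+00  1.000e-03  1.480e+00] t 39.5 w 76.1
```

Create bar.py:
```python
from bd import *
c=bot.capture("wrist"); im=rectify(c,[535.8,156.2,-.0905],26,-90,-25,-20,120).min(axis=2)
for y in (30,50,70,90): print(y,im[y+20,::2].tolist())
print("yend",im[100:140:2,31].tolist())
```

```bash
python3 bar.py
```

```text
30 [40, 38, 117, 152, 154, 152, 170, 174, 154, 144, 231, 231, 232, 233, 227, 228, 229, 228, 228, 227, 223, 225, 225, 185, 170, 116, 150, 151, 153, 128, 154, 154, 154]
50 [49, 49, 119, 153, 152, 160, 175, 172, 137, 140, 232, 237, 236, 237, 231, 234, 232, 231, 232, 231, 227, 228, 229, 168, 168, 128, 146, 149, 151, 121, 146, 145, 143]
70 [46, 43, 109, 152, 148, 159, 169, 173, 125, 152, 241, 243, 241, 241, 237, 238, 238, 237, 236, 237, 231, 232, 233, 169, 176, 126, 147, 147, 147, 156, 164, 240, 239]
90 [46, 47, 109, 151, 147, 176, 180, 170, 158, 156, 245, 247, 244, 244, 241, 243, 241, 241, 241, 240, 237, 237, 231, 166, 171, 125, 145, 147, 149, 156, 153, 242, 240]
yend [241, 241, 241, 241, 242, 242, 242, 200, 180, 136, 146, 155, 156, 155, 154, 151, 149, 152, 146, 23]
```

Request:
shift_gripper --offsets '{"increments": [[44,-1.7,34.8,50,0],[44,-1.7,34.8,100,0],[44,-1.7,34.8,140,0],[44,-1.7,34.8,150,0],[44,-1.7,34.8,150,0]]}'

```text
time: 40.17
tool_pos: [478.1, 161.9, 215.7]
tcp_rot: [-3.141, 0.0, 1.48]
contact_force: [0.1, 0.4, 1.2]
grip_width: 44.1
finger_force: 0.0
```

Request:
shift_gripper --offsets '{"increments": [[44,0,0,0,0],[44,0,0,0,0]]}'

```text
time: 40.42
tool_pos: [478.2, 161.8, 217.1]
tcp_rot: [3.139, -0.001, 1.481]
contact_force: [-0.1, -0.5, 0.4]
grip_width: 43.9
finger_force: 0.0
```

```bash
python3 go.py 477.7 162 37 1.4805
```

```text
shift [ 0.1 -0.6 21.1] turn 0.0 | [478.2 161.8 217.1] [ 3.139e+00 -1.000e-03  1.481e+00] t 40.425 w 43.9
```

Request:
shift_gripper --offsets '{"increments": [[44,0,0.3,10,0],[44,0,0.3,18,0],[44,0,0.3,20,0],[44,0,0.3,20,0]]}'

```text
time: 40.92
tool_pos: [478.1, 161.7, 195.4]
tcp_rot: [-3.141, 0.0, 1.481]
contact_force: [-0.5, -0.1, -0.3]
grip_width: 43.9
finger_force: 0.0
```

Request:
shift_gripper --offsets '{"increments": [[20,0,0,0,0],[20,0,0,0,0],[20,0,0,0,0],[20,0,0,0,0]]}'

```text
time: 41.42
tool_pos: [478.2, 161.7, 195.9]
tcp_rot: [3.141, -0.0, 1.481]
contact_force: [0.0, -0.6, 1.4]
grip_width: 27.5
finger_force: 30.0
```

Request:
shift_gripper --offsets '{"increments": [[20,0,0,-8,0],[20,0,0,-20,0],[20,0,0,-40,0],[20,0,0,-40,0],[20,0,0,-40,0]]}'

```text
time: 42.05
tool_pos: [477.8, 161.6, 235.4]
tcp_rot: [-3.141, 0.0, 1.481]
contact_force: [0.1, -0.5, -6.2]
grip_width: 27.2
finger_force: 30.0
```

```bash
python3 go.py 557.7 154 60 1.4805
```

```text
shift [-0.4 80.3 16.4] turn 0.0 | [477.8 161.6 235.4] [-3.141  0.     1.481] t 42.05 w 27.2
```

Request:
shift_gripper --offsets '{"increments": [[20,-0.2,30,-5,0],[20,-0.4,60,-5,0],[20,-0.4,80.3,-5,0],[20,-0.4,80.3,10,0],[20,-0.4,80.3,20,0]]}'

```text
time: 42.68
tool_pos: [556.5, 154.0, 213.3]
tcp_rot: [-3.137, 0.001, 1.481]
contact_force: [0.1, 0.1, -7.1]
grip_width: 27.5
finger_force: 30.0
```

Request:
shift_gripper --offsets '{"increments": [[20,0,0,0,0],[20,0,0,0,0],[20,0,0,0,0]]}'

```text
time: 43.05
tool_pos: [558.0, 154.2, 216.3]
tcp_rot: [3.141, -0.0, 1.481]
contact_force: [-0.5, 0.2, -6.5]
grip_width: 27.4
finger_force: 30.0
```

```bash
python3 go.py 557.7 154 43 1.4805; python3 -c "
from h import *
o=bot.get_obs();print(o['moment'],o['finger_force'])"
```

```text
shift [-0.2 -0.3 14.3] turn 0.0 | [558.  154.2 216.3] [ 3.141 -0.     1.481] t 43.05 w 27.4
[-0.11878562  0.02053218 -0.01348476] 29.998899400234222
```

Request:
shift_gripper --offsets '{"increments": [[20,0,-0.3,6,0],[20,0,-0.3,10,0],[20,0,-0.3,12,0],[20,0,-0.3,13,0],[20,0,-0.3,13,0]]}'

```text
time: 43.68
tool_pos: [557.8, 154.1, 202.7]
tcp_rot: [3.142, -0.0, 1.481]
contact_force: [-0.6, 0.8, -5.9]
grip_width: 27.4
finger_force: 30.0
```

Request:
shift_gripper --offsets '{"increments": [[20,0,0,1,0],[20,0,0,1.5,0],[20,0,0,1.5,0]]}'

```text
time: 44.05
tool_pos: [557.8, 154.1, 201.9]
tcp_rot: [3.141, -0.0, 1.481]
contact_force: [-2.2, -1.0, 2.3]
grip_width: 27.5
finger_force: 30.0
```

The bar is on the walls: contact came at exactly the predicted height. I'll release, back off and check.

Request:
shift_gripper --offsets '{"increments": [[32,0,0,0,0],[44,0,0,0,0],[44,0,0,0,0],[60,0,0,-20,0],[60,0,0,-60,0]]}'

```text
time: 44.68
tool_pos: [557.3, 154.0, 260.3]
tcp_rot: [-3.138, 0.001, 1.481]
contact_force: [0.4, 0.0, 0.6]
grip_width: 58.1
finger_force: 0.0
```

Request:
shift_gripper --offsets '{"increments": [[92,0,-60,-60,0],[92,0,-120,-110,0],[92,-40,-170,-140,0],[92,-80,-170,-140,0],[92,-80,-170,-140,0]]}'

```text
time: 45.3
tool_pos: [379.6, 88.3, 402.9]
tcp_rot: [3.138, -0.0, 1.479]
contact_force: [0.5, -0.4, -0.5]
grip_width: 91.4
finger_force: 0.0
```

Run:
```python
from h import *
T=bot.capture("top")
a=cv2.resize(T["color"][150:262,168:412,::-1],None,fx=3.25,fy=3.25,interpolation=cv2.INTER_CUBIC)
S=bot.capture("wrist")["color"][0:235,:,::-1]; S=cv2.resize(S,(a.shape[1]//2,int(235*a.shape[1]/1024)))
D=bot.capture("side")["color"][140:290,190:340,::-1]; D=cv2.resize(D,(a.shape[1]-S.shape[1],S.shape[0]))
cv2.imwrite("pics/fin.png",np.vstack([a,np.hstack([S,D])]))
```

```text
(no output)
```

View pics/fin.png

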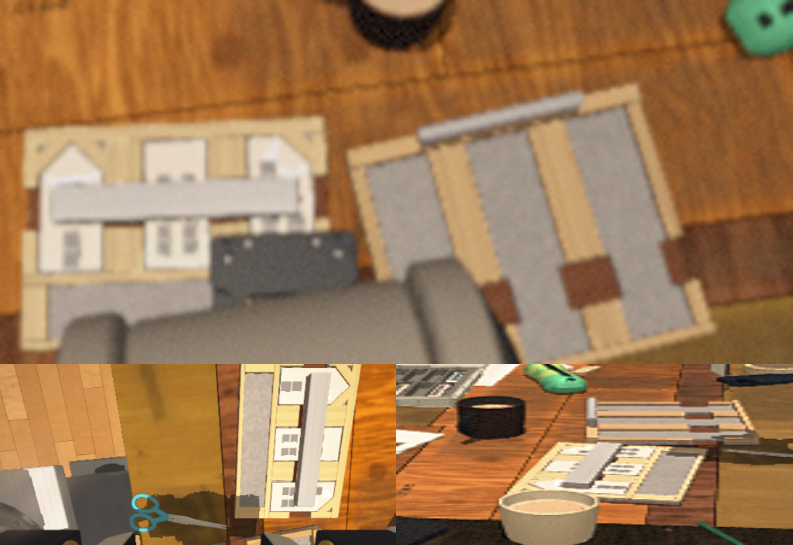

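The final view shows the bar lying square across all three seated walls, from (50,205) to (297,195). The tray is flat and the mugs are untouched.

```bash
python3 -c "
from plant import bot
print(bot.close_job())"
```

```text
the job is handed in; nothing more can be done
None
```

The job is handed in after about 45 s of robot time: all three walls are seated in their own pockets with the bar across their middle, the tray is flat where a mid-run knock left it, and I have not seen the verdict.

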